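# Nest rail flanges up and down in the bamboo tray

### The job

Pack the three bronze rail flanges flat in the bamboo tray so it will slide back into its low slot in the walnut box: bring the two in the tray together, collar up, into a straight row edge to edge, then turn the third one over and nest it collar down on top of them, its collar between their two collars and its square plate lying level across both and squared up with the row. Set it down, do not drop it, and leave the other things on the bench where they are.

Things in the scene. Friction and masses are not known exactly. Their poses are not given: they have to be found in the camera images.
- flange_a: Hat-shaped rail flange of bronze aluminium, about 100 g: square plate 60 x 60 x 8 mm, round collar of 26 mm diameter (a black plug in its end) standing 36 mm up from its middle; 44 mm over all. Origin: centre of the plate's flat underside; z points through the collar, x and y run parallel to the plate's sides. Starts loose in the tray, collar up, within 7 degrees of its axes.
- flange_b: Second flange, same shape and axes, loose in the tray, collar up, within 12 degrees of the tray's axes; 12 to 25 mm between its plate and flange_a's, along tray y. With plates edge to edge the two axes are 60 mm apart, leaving 34 mm between the collars for the third one's 26 mm collar.
- flange_c: Third flange, same shape and axes, collar up on the bench to the right of the tray, turned at most 40 degrees. Laid on its side it rests steadily on one edge of its plate and its collar's rim, the collar pointing about 25 degrees below level. Nested on the other two, its collar rim stands on their plates and its plate lies on their collars.
- flange_c_rim (a point): Centre of the free end of flange_c's collar, 44 mm from its origin along its z.
- tray: Bamboo tray, 112 (x) x 182 mm (y) outside, 18 mm high; floor 6 mm thick, rim 6 mm thick and standing 12 mm above the floor, so the clear floor is 100 x 170 mm. Origin: centre of its underside, on the bench. It is fixed. Flanges a and b stand side by side along its y. The walnut box it belongs in stands fixed at the left end of the bench and is not to be touched.
- padlock: Nickel padlock lying flat, 32 x 40 x 20 mm with a shackle to 48 mm along +x; origin under the middle of its body. Leave it.
- key_1: Bronze-coloured key lying flat, 58 mm long, 24 mm wide, 3 mm thick; origin underneath, near its middle. Leave it.
- key_2: Another such key. Leave it.
- torch: Orange plastic torch with a toggle switch, lying along its x, 122 mm long, 44 mm thick; origin underneath its middle. Leave it.
- stone: Green glass marble-like paperweight stone, 58 mm across, 25 mm high; origin under its middle. Leave it.
- hex_key: Dark steel L-shaped hex key lying flat, 85 x 33 x 6 mm; origin under its long arm. Leave it.
- screw_jar: Clear screw jar with steel cap, 50 mm across, 48 mm high; origin under its middle. Leave it.
Things that resemble listed ones, but are neither listed nor needed, are in the scene too. Leave any orange or red look-alike of the flange_b alone.

How it is judged:
By the outcome, as a careful person would: the job done as asked, in the order asked, and still so for the second after the job is handed in, with the robot touching nothing.
It also fails if it takes over 61 s, if anything falls off the work surface, if the arm or the gripper's body presses on something with over 40 N, if the wrist force passes 120 N, or if a joint passes its speed limit or range.

### The arm

A 6-joint arm with a two-finger parallel gripper is mounted at the origin on the work surface. World frame = base frame: x ahead of the robot, y to its left, z up, the work surface at z = 0. Lengths are in m, angles in rad, forces in N, time in s.
With the tool pointing down it reaches from about 0.3 to 0.775 m from the base axis. Payload 14.6 kg.
Tool frame: the origin (TCP) lies at the very end of the fingers, on their centre line; the grasp point (between the pads) lies 19 mm behind it; z points along the fingers, y is the direction in which the jaws open and shut (so a half turn about z gives the same grasp; the last joint's range is limited). The gripper opens to 94 mm and grips with 3 to 60 N. Pads are 16 mm wide; open, the fingers measure 119 mm over their backs; the gripper's body (75 mm by 177 mm) begins 78 mm behind the grasp point.
Start: joints at [-1.18, 0.3, 1.521, -0, 1.321, -0.067], TCP at [0.243, -0.493, 0.205] pointing down, gripper open.
Joint ranges: [-3.03, 3.03], [-0.79, 2.21], [0.23, 2.52], [-1.04, 4.18], [0, 3.07], [-2.55, 2.55]. Speed limits (rad/s): [2.22, 2.22, 2.57, 3.14, 3.14, 3.14].

### API

Orientations are given as [roll, pitch, yaw] about the fixed x, y, z axes, in that order (R = Rz(yaw) Ry(pitch) Rx(roll)).
In Python, from station import ctrl, eyes gives the robot as it stands.
- The arm moves only by the tool jog_arm, never from a script. Its argument "moves" is a list of rows, each a list of 3 entries, a list of its own where there are three numbers: the shift along the world's x, y, z in mm, then the turn, a rotation vector about the world's x, y, z in units of 5 degrees (1.0 is 5 degrees), then the finger opening in mm, from 0 to 94. In form: [[[tx, ty, tz], [wx, wy, wz], jaw], ...]. A call has 1 to 5 rows; each row is the pose to reach, as a shift and turn from the pose commanded when the call began; what a row does not reach only later rows make up. A row lasts 1/12 s, in which the tool goes at most 41.7 mm and 7.16 degrees, less where a joint would pass 70% of its speed; a pose out of reach is approached as far as the arm can. A call with a gripper value outside its range is refused whole. The fingers move at their own pace and stop on an object; "squeeze" is the grip in N (left out, the last holds). Time passes only in rows, so rows that repeat a pose let the fingers close. It gives the time, the measured TCP pose, the force and the opening at its end, in the units of the state.
- ctrl.get_obs(): the state, without advancing time (a new reading comes with each control period).
- eyes.camera(name): name is "scene" or "top" or "wrist"; returns a dict with "frame" (420x560x3 uint8, red, green, blue), "vertical_fov" (degrees; the focal length in pixels is half the picture's height over the tangent of half this angle, whatever the lens; pixels are square), "cx", "cy" (the principal point, pixels), "k1" (the pictures are not rectified: a ray, as slopes to the right and down, at radius r is drawn at 1 + k1 r^2 times it, then the intrinsics apply), "eye" and "attitude" of the camera in the world; the wrist camera has in their place "hand_eye" (4x4, takes a point from camera to tool coordinates, whose origin is the TCP and whose axes are the flange's). Camera axes: x right, y down, z forward; pixel columns grow to the right and rows downward; lengths in m; the calibration is good to about 2 mm. A picture is of the moment at which its call begins: read the wrist's pose just before it. There is no depth.
- ctrl.hand_in(): hands the job in, once; it reports no verdict.
The state is a dict: "time_s": time; "qpos": joint angles; "joint_vel": joint speeds; "tau": joint torques, N m; "ee_pos": TCP position; "eef_rot": TCP orientation; "force": force on the tool from outside, world axes, zero at the start; "moment": the same for the moment, N m; "grip_width": finger opening in m.
Only numpy, scipy, OpenCV 4.12 (cv2) and the standard library are available. Lean on these libraries where they do the work, as an engineer would, in place of code of your own. Each camera call takes 0.05 s, during which the arm holds its last target.

## Working session

There is one attempt and no reset: what is moved stays moved. The work goes in short steps, Python scripts to look and compute and a tool call to move; the robot and the scene stay as the last step left them, time stands still between calls to the robot, and variables do not carry over. Pictures are saved under pics/ and viewed, and the job is handed in when it is done.

Besides the shell and the picture viewer there is one more tool, called after "Emit:" as name(argument=value, ...), one argument or row to a line, values as JSON. jog_arm: Moves the arm, as the interface text tells. Its arguments: {"type":"object","properties":{"moves":{"type":"array","items":{"type":"array"}},"squeeze":{"type":"number"}},"required":["moves"]}

```bash
ls; mkdir -p pics; python3 - <<'E'
from station import ctrl,eyes
import cv2,json
for n in ["scene","top","wrist"]:
    o=ctrl.get_obs()
    c=eyes.camera(n); f=c.pop("frame"); cv2.imwrite(f"pics/{n}0.png",cv2.cvtColor(f,cv2.COLOR_RGB2BGR)); print(n,c)
print(o)
E
```

```text
pics
scene {'vertical_fov': 48.58218215941997, 'cx': 275.70588945722744, 'cy': 202.90036492882075, 'k1': -0.10392627538986497, 'eye': array([1.10757137, 0.63480835, 0.60948504]), 'attitude': array([-2.14223775, -0.02047961,  2.37847337])}
top {'vertical_fov': 51.1505676738705, 'cx': 277.4133138101808, 'cy': 211.99079579935122, 'k1': 0.0017736515208843018, 'eye': array([0.3747064 , 0.0065542 , 0.85782909]), 'attitude': array([-2.94298328,  0.02535329, -1.56897611])}
wrist {'vertical_fov': 62.813926087393995, 'cx': 282.70533343428633, 'cy': 202.8360136980418, 'k1': -0.019407804970293426, 'hand_eye': array([[-8.74959945e-04, -9.70455077e-01, -2.41280287e-01,
         6.92630016e-02],
       [ 9.99999575e-01, -7.79165459e-04, -4.92433507e-04,
         1.96170406e-04],
       [ 2.89887331e-04, -2.41280616e-01,  9.70455347e-01,
        -1.80110680e-01],
       [ 0.00000000e+00,  0.00000000e+00,  0.00000000e+00,
         1.00000000e+00]])}
{'time_s': 0.1, 'qpos': array([-1.17961044e+00,  3.00407885e-01,  1.52152468e+00, -1.56246493e-05,
        1.32071187e+00, -6.66261783e-02]), 'joint_vel': array([-0.00037838,  0.0004568 ,  0.00098231, -0.00094758, -0.00096637,
        0.00127155]), 'tau': array([ 1.87410777e-03, -5.32638073e+01, -3.53279829e+01,  7.09787942e-02,
        2.34825670e-02, -4.48585536e-05]), 'ee_pos': array([ 0.24298093, -0.49314727,  0.20494487]), 'eef_rot': array([-3.14054220e+00, -5.49230831e-05,  4.57815910e-01]), 'force': array([0.33290581, 0.30239147, 1.34499264]), 'moment': array([-0.02934547,  0.00300412, -0.00020046]), 'grip_width': 0.09418668775241083}
```

View pics/scene0.png

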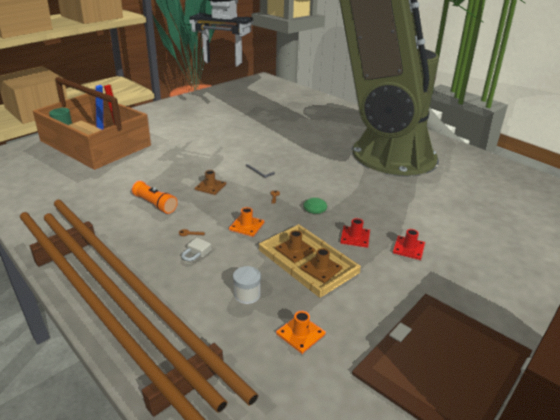

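View pics/top0.png

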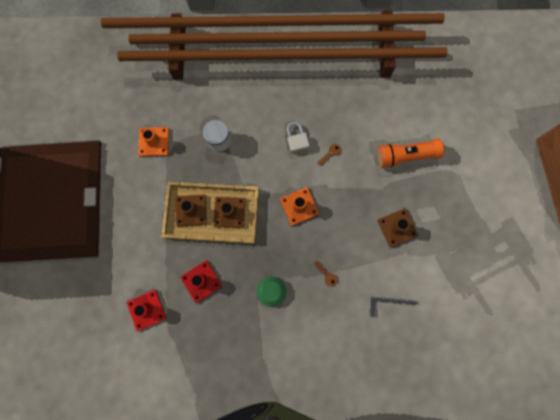

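View pics/wrist0.png

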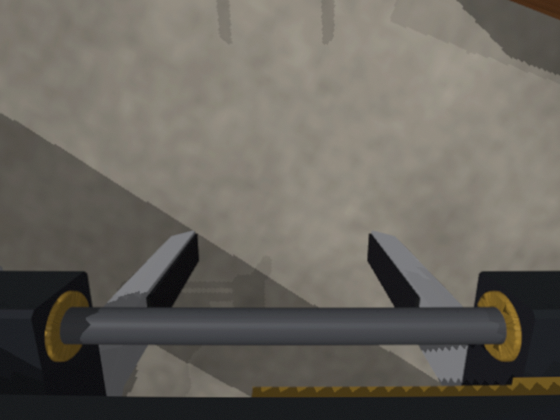

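```bash
cat > h.py <<'E'
import numpy as np,cv2
from scipy.spatial.transform import Rotation as R
from station import ctrl,eyes
class Cam:
    def __init__(s,n):
        o=ctrl.get_obs(); c=eyes.camera(n); s.o=o; s.n=n; s.f=c["frame"]; s.cx,s.cy,s.k=c["cx"],c["cy"],c["k1"]
        s.F=s.f.shape[0]/2/np.tan(np.radians(c["vertical_fov"]/2))
        if n=="wrist":
            T=np.eye(4);T[:3,:3]=R.from_euler('xyz',o["eef_rot"]).as_matrix();T[:3,3]=o["ee_pos"]; s.T=T@c["hand_eye"]
        else:
            T=np.eye(4);T[:3,:3]=R.from_euler('xyz',c["attitude"]).as_matrix();T[:3,3]=c["eye"]; s.T=T
    def ray(s,u,v):
        d=np.array([(u-s.cx)/s.F,(v-s.cy)/s.F]); p=d.copy()
        for _ in range(30): p=d/(1+s.k*(p@p))
        return s.T[:3,:3]@np.array([p[0],p[1],1])
    def at(s,u,v,z):
        r=s.ray(u,v); e=s.T[:3,3]; return e+r*(z-e[2])/r[2]
    def proj(s,P):
        q=(np.atleast_2d(P)-s.T[:3,3])@s.T[:3,:3]; p=q[:,:2]/q[:,2:]; r2=(p**2).sum(1,keepdims=True)
        return p*(1+s.k*r2)*s.F+[s.cx,s.cy]
    def save(s,name,box=None,k=1):
        f=cv2.cvtColor(s.f,cv2.COLOR_RGB2BGR)
        if box: x,y,w,h=box; f=f[y:y+h,x:x+w]
        if k!=1: f=cv2.resize(f,None,fx=k,fy=k,interpolation=cv2.INTER_CUBIC)
        cv2.imwrite("pics/"+name,f)
E
python3 - <<'E'
from h import *
import pickle
c=Cam("top"); pickle.dump(c,open("top0.pkl","wb"))
c.save("t1.png",(155,175,112,75),7); c.save("t2.png",(370,200,60,50),12)
E
```

```text
(no output)
```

View pics/t1.png

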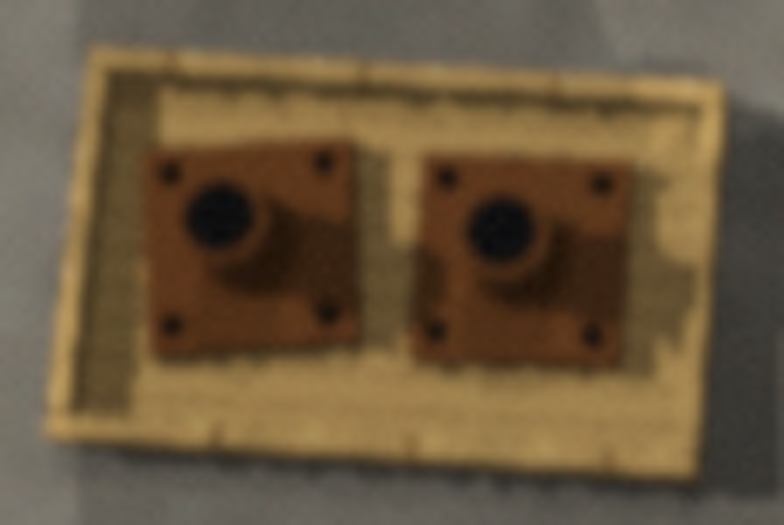

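View pics/t2.png

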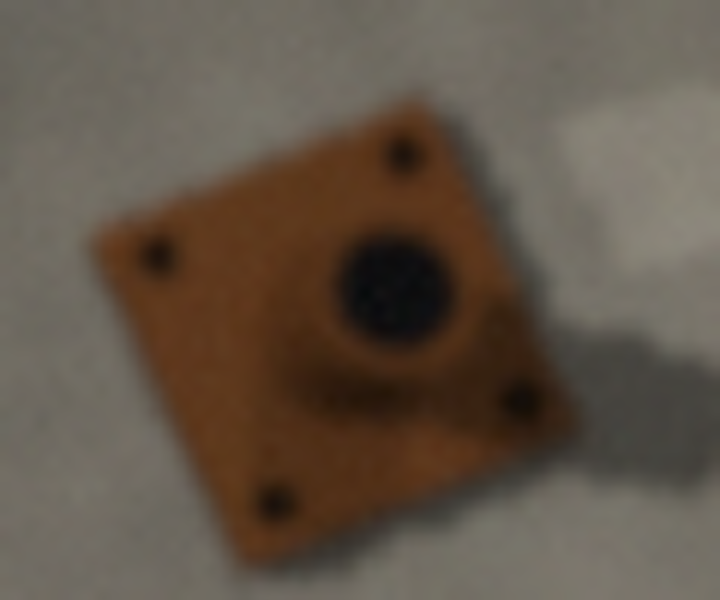

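```bash
python3 - <<'E'
from h import *
import pickle
c=pickle.load(open("top0.pkl","rb"))
def quad(pts,k,o,z,nm):
    P=np.array([c.at((u+.5)/k-.5+o[0],(v+.5)/k-.5+o[1],z)[:2] for u,v in pts])*1000
    tl,tr,bl,br=P
    m=P.mean(0); a=[np.degrees(np.arctan2(*(d[::-1]))) for d in (tl-tr,bl-br,tl-bl,tr-br)]
    print(nm,m.round(1),"y-dir ang-90",np.round([a[0]-90,a[1]-90],1),"x-dir",np.round(a[2:],1), np.linalg.norm(tl-tr).round(1),np.linalg.norm(tl-bl).round(1)); return P
quad([(170,174),(324,162),(170,325),(328,313)],7,(155,175),.014,"L")
quad([(447,178),(601,185),(434,330),(592,335)],7,(155,175),.014,"R")
quad([(92,46),(724,80),(46,437),(695,480)],7,(155,175),.018,"tray")
quad([(157,257),(402,155),(275,502),(521,402)],12,(370,200),.008,"C")
for nm,p,k,o,z in (("Lp",(219,216),7,(155,175),.05),("Rp",(500,230),7,(155,175),.05),("Cp",(397,290),12,(370,200),.044)):
    print(nm,c.at((p[0]+.5)/k-.5+o[0],(p[1]+.5)/k-.5+o[1],z)*1000)
E
```

```text
L [550.5 201. ] y-dir ang-90 [4.3 4.2] x-dir [2.7 3.6] 43.9 43.6
R [546.4 124.3] y-dir ang-90 [-2.9 -2. ] x-dir [-3.2 -2.3] 43.8 43.7
tray [545.3 160.3] y-dir ang-90 [-3.4 -3.9] x-dir [-3.6 -3.4] 180.7 112.5
C [ 515.3 -206.2] y-dir ang-90 [22.5 21.9] x-dir [23.1 22.5] 43.9 43.7
Lp [550.5566785  200.85443258  50.        ]
Rp [546.41271662 124.46170928  50.        ]
Cp [ 515.41448319 -206.57412281   44.        ]
```

Emit:
jog_arm(
  moves=[
    [[300, 617, 0], [0, 0, 12.04], 68],
    [[300, 617, 0], [0, 0, 12.04], 68],
    [[300, 617, 0], [0, 0, 12.04], 68],
    [[300, 617, 0], [0, 0, 12.04], 68],
    [[300, 617, 0], [0, 0, 12.04], 68],
  ],
)

```text
time_s: 0.62
ee_pos: [0.3345, -0.3042, 0.2054]
eef_rot: [3.142, -0.0, 1.088]
force: [1.3, -0.1, 0.3]
grip_width: 0.0685
```

Emit:
jog_arm(
  moves=[
    [[210, 428, 0], [0, 0, 4.8], 68],
    [[210, 428, 0], [0, 0, 4.8], 68],
    [[210, 428, 0], [0, 0, 4.8], 68],
    [[210, 428, 0], [0, 0, 4.8], 68],
    [[210, 428, 0], [0, 0, 4.8], 68],
  ],
)

```text
time_s: 1.03
ee_pos: [0.4263, -0.117, 0.2056]
eef_rot: [3.141, 0.0, 1.505]
force: [0.6, -0.0, -0.0]
grip_width: 0.0679
```

```bash
python3 - <<'E'
from h import *
o=ctrl.get_obs();print(o["qpos"].tolist(),o["ee_pos"],o["eef_rot"])
E
```

```text
[-0.3506201608793388, 0.05624916192911227, 1.8076934999948322, -5.004614106542982e-05, 1.277235668880631, -0.28478653280727917] [ 0.42631488 -0.11695956  0.20562676] [3.14120848e+00 1.62386321e-04 1.50497714e+00]
```

Emit:
jog_arm(
  moves=[
    [[119, 241, 0], [0, 0, 0], 68],
    [[119, 241, 0], [0, 0, 0], 68],
    [[119, 241, 0], [0, 0, 0], 68],
    [[119, 241, 0], [0, 0, 0], 68],
    [[119, 241, 0], [0, 0, 0], 68],
  ],
)

```text
time_s: 1.45
ee_pos: [0.5186, 0.0701, 0.2055]
eef_rot: [3.141, 0.0, 1.502]
force: [0.8, -0.3, 0.2]
grip_width: 0.068
```

Emit:
jog_arm(
  moves=[
    [[28, 60, 0], [0, 0, 0], 68],
    [[28, 60, 0], [0, 0, 0], 68],
    [[28, 60, -40], [0, 0, 0], 68],
    [[28, 60, -80], [0, 0, 0], 68],
    [[28, 60, -80], [0, 0, 0], 68],
  ],
)

```text
time_s: 1.87
ee_pos: [0.5428, 0.1277, 0.1184]
eef_rot: [-3.131, 0.003, 1.503]
force: [-0.6, -0.3, -0.5]
grip_width: 0.0681
```

```bash
python3 - <<'E'
from h import *
c=Cam("wrist"); c.save("w1.png"); o=c.o;print(o["qpos"].tolist(),o["ee_pos"],o["eef_rot"])
Cam("scene").save("s1.png",(200,180,220,160),3)
E
```

```text
[0.16544030750093142, 0.4083267606201714, 1.5868405836263346, -5.721156320791193e-05, 1.1575452409389597, 0.23370000945396355] [0.54277258 0.12771707 0.1183776 ] [-3.13078705e+00  2.62580700e-03  1.50257408e+00]
```

View pics/w1.png

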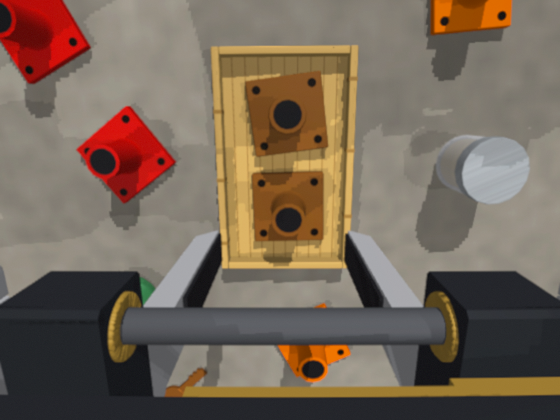

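View pics/s1.png

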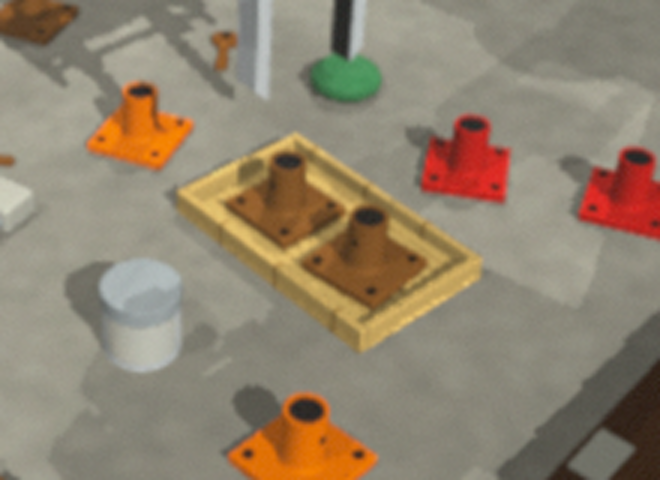

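```bash
python3 - <<'E'
from h import *
c=Cam("wrist"); print(c.o["ee_pos"],c.o["eef_rot"])
c.save("w2.png",(200,30,170,250),3)
for nm,ps,z in (("R",[(264,183),(313,182),(262,232),(314,232)],.014),("L",[(257,90),(308,83),(264,146),(318,138)],.014),("tray",[(212,47),(357,46),(222,267),(347,267)],.018)):
    P=np.array([c.at(*p,z)[:2] for p in ps])*1000; print(nm,P.mean(0),[np.degrees(np.arctan2(*(P[a]-P[b])[::-1])) for a,b in((1,0),(3,2),(0,2),(1,3))])
E
```

```text
[0.54595425 0.12773458 0.12571083] [-3.13974891e+00  4.21516301e-04  1.50161280e+00]
R [549.66066645 119.86834403] [np.float64(-2.7952056316891016), np.float64(-3.9640021075775675), np.float64(82.9331230525177), np.float64(88.33240088634928)]
L [553.68204472 198.86317573] [np.float64(3.437288263434295), np.float64(4.341580018041864), np.float64(92.46345002455601), np.float64(97.73936088561425)]
tray [548.96960108 158.14206365] [np.float64(-3.669607434554341), np.float64(-3.9451934483576117), np.float64(86.0104374984749), np.float64(86.11290981785125)]
```

View pics/w2.png

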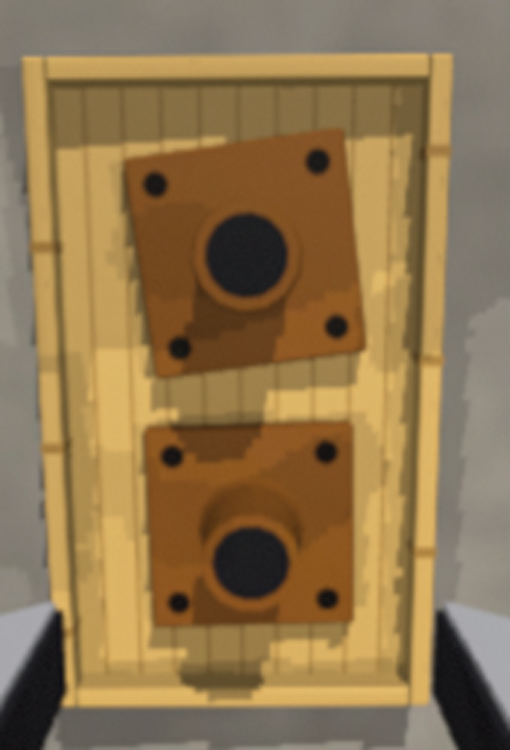

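```bash
cat >> h.py <<'E'
def quad(c,ps,k,o,z,nm):
    P=np.array([c.at((u+.5)/k-.5+o[0],(v+.5)/k-.5+o[1],z)[:2] for u,v in ps])*1000
    a=[((np.degrees(np.arctan2(*(P[i]-P[j])[::-1]))+45)%90-45).round(1) for i,j in((1,0),(3,2),(0,2),(1,3))]
    print(nm,P.mean(0).round(1),a,[np.linalg.norm(P[i]-P[j]).round(1) for i,j in((1,0),(3,2),(0,2),(1,3))]); return P
E
python3 - <<'E'
from h import *
c=Cam("wrist"); print(c.o["ee_pos"],c.o["eef_rot"])
for nm,ps,z in (("R",[(172,456),(326,452),(179,602),(327,598)],.014),("L",[(155,184),(317,161),(180,348),(336,326)],.014),("tray",[(23,58),(452,55),(66,706),(428,705)],.018)):
    quad(c,ps,3,(200,30),z,nm)
for p in((250,563),(246,255)): print(c.at(p[0]/3+200,p[1]/3+30,.05))
E
```

```text
[0.54686652 0.12776343 0.12736246] [ 3.14020335e+00 -3.51084884e-04  1.50135145e+00]
R [546.7 121.6] [np.float64(-2.5), np.float64(-2.4), np.float64(-2.4), np.float64(-2.6)] [np.float64(44.5), np.float64(44.2), np.float64(44.3), np.float64(44.2)]
L [551.1 199. ] [np.float64(3.7), np.float64(3.9), np.float64(3.8), np.float64(3.7)] [np.float64(44.3), np.float64(44.2), np.float64(44.6), np.float64(44.4)]
tray [546.9 158.6] [np.float64(-3.7), np.float64(-3.9), np.float64(-2.9), np.float64(-3.7)] [np.float64(112.1), np.float64(109.7), np.float64(182.5), np.float64(182.9)]
[0.54663868 0.12124383 0.05      ]
[0.55109363 0.19875183 0.05      ]
```

Emit:
jog_arm(
  moves=[
    [[-1.7, -4.8, -40], [0, 0, 0.08], 68],
    [[-1.7, -4.8, -75], [0, 0, 0.08], 68],
    [[-1.7, -4.8, -95], [0, 0, 0.08], 68],
    [[-1.7, -4.8, -97], [0, 0, 0.08], 68],
    [[-1.7, -4.8, -97], [0, 0, 0.08], 68],
  ],
)

```text
time_s: 2.48
ee_pos: [0.5453, 0.1229, 0.0299]
eef_rot: [3.14, -0.0, 1.508]
force: [0.8, 0.6, 0.4]
grip_width: 0.0679
```

```bash
python3 - <<'E'
from h import *
c=Cam("wrist"); c.save("w3.png"); o=c.o;print(o["qpos"].tolist(),o["ee_pos"],o["eef_rot"])
Cam("scene").save("s2.png",(200,180,220,160),3)
E
```

```text
[0.1562121202052669, 0.5243795558468292, 1.6504357257942661, 3.202426667277383e-05, 0.9655094975027717, 0.21873256532410015] [0.54533231 0.12294563 0.02994452] [ 3.14036071e+00 -3.00849063e-04  1.50825786e+00]
```

View pics/w3.png

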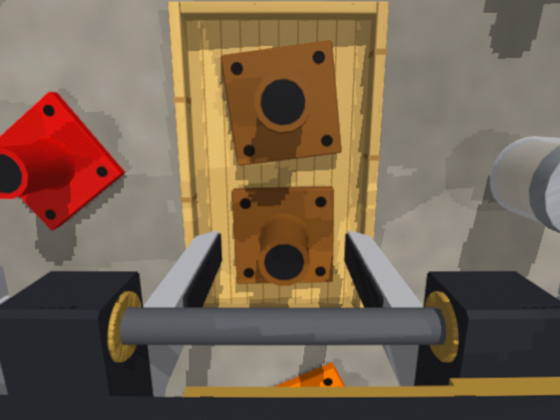

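View pics/s2.png

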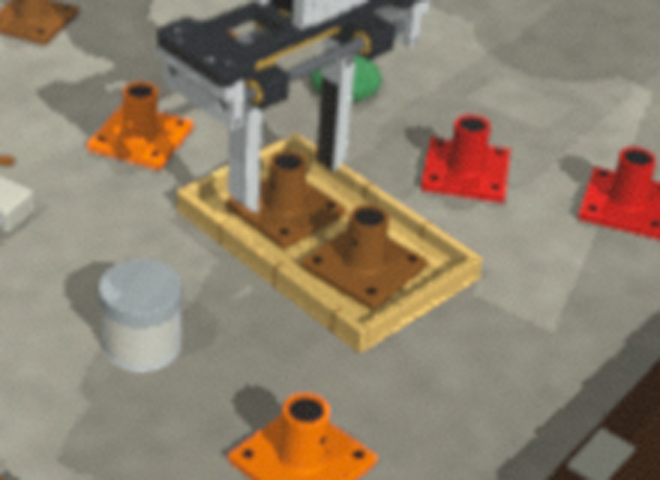

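Emit:
jog_arm(
  moves=[
    [[0, 0, -12], [0, 0, 0], 68],
    [[0, 0, -21], [0, 0, 0], 68],
    [[0, 0, -21], [0, 0, 0], 68],
    [[0, 0, -21], [0, 0, 0], 58],
    [[0, 0, -21], [0, 0, 0], 58],
  ],
  squeeze=10,
)

```text
time_s: 3.0
ee_pos: [0.5444, 0.123, 0.0074]
eef_rot: [-3.141, 0.0, 1.509]
force: [-0.9, 0.0, -1.3]
grip_width: 0.06
```

Emit:
jog_arm(
  moves=[
    [[0, 0, 0], [0, 0, 0], 56],
    [[0, 0, 0], [0, 0, 0], 56],
    [[0, 0, 0], [0, 0, 0], 56],
  ],
)

```text
time_s: 3.25
ee_pos: [0.5444, 0.123, 0.0074]
eef_rot: [-3.141, 0.0, 1.509]
force: [0.6, 0.8, -0.8]
grip_width: 0.0598
```

Emit:
jog_arm(
  moves=[
    [[0, 3, 0.5], [0, 0, 0], 56],
    [[-0.3, 6, 0.5], [0, 0, 0], 56],
    [[-0.3, 6, 0.5], [0, 0, 0], 56],
    [[-0.3, 6, 0.5], [0, 0, 0], 56],
    [[-0.3, 6, 0.5], [0, 0, 0], 68],
  ],
)

```text
time_s: 3.67
ee_pos: [0.5442, 0.1291, 0.008]
eef_rot: [3.142, 0.0, 1.509]
force: [-0.2, 0.3, -0.3]
grip_width: 0.064
```

Emit:
jog_arm(
  moves=[
    [[0, 0, 0], [0, 0, 0], 68],
    [[0, 0, 0], [0, 0, 0], 68],
    [[0, 0, 20], [0, 0, 0], 68],
    [[0, 0, 60], [0, 0, 0], 68],
    [[0, 0, 60], [0, 0, 0], 68],
  ],
)

```text
time_s: 4.08
ee_pos: [0.547, 0.1295, 0.0741]
eef_rot: [3.134, -0.002, 1.509]
force: [1.2, 0.4, 0.9]
grip_width: 0.0679
```

Emit:
jog_arm(
  moves=[
    [[5.5, 41, 0], [0, 0, 0.8], 67],
    [[5.5, 71, 0], [0, 0, 1.47], 67],
    [[5.5, 71, 0], [0, 0, 1.47], 67],
    [[5.5, 71, -38], [0, 0, 1.47], 67],
    [[5.5, 71, -38], [0, 0, 1.47], 67],
  ],
)

```text
time_s: 4.5
ee_pos: [0.5471, 0.1994, 0.0251]
eef_rot: [-3.135, 0.002, 1.637]
force: [-1.3, -0.0, -1.3]
grip_width: 0.067
```

```bash
python3 - <<'E'
from h import *
c=Cam("wrist"); c.save("w4.png"); o=c.o;print(o["qpos"].tolist(),o["ee_pos"],o["eef_rot"])
E
```

```text
[0.28670404937770483, 0.578787366253632, 1.5753588814835822, -0.00011227185009859729, 0.9942192579355441, 0.22024837328849028] [0.54710728 0.1994329  0.025051  ] [-3.13500388e+00  1.57110949e-03  1.63731870e+00]
```

View pics/w4.png

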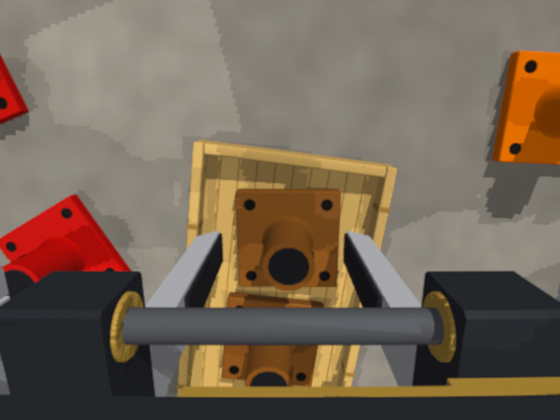

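Emit:
jog_arm(
  moves=[
    [[0, 0, 0], [0, 0, 0], 67],
    [[0, 0, -10], [0, 0, 0], 67],
    [[0, 0, -20], [0, 0, 0], 67],
    [[0, 0, -21], [0, 0, 0], 67],
    [[0, 0, -21], [0, 0, 0], 67],
  ],
)

```text
time_s: 4.97
ee_pos: [0.5494, 0.1998, 0.0085]
eef_rot: [-3.141, 0.0, 1.637]
force: [0.4, -0.5, 0.4]
grip_width: 0.0672
```

Emit:
jog_arm(
  moves=[
    [[0, 0, 0], [0, 0, 0], 56],
    [[0, 0, 0], [0, 0, 0], 56],
    [[0, 0, 0], [0, 0, 0], 56],
    [[0, 0, 0], [0, 0, 0], 56],
  ],
  squeeze=10,
)

```text
time_s: 5.3
ee_pos: [0.5499, 0.2001, 0.0093]
eef_rot: [3.141, -0.0, 1.637]
force: [-0.3, -0.5, 1.3]
grip_width: 0.0596
```

Emit:
jog_arm(
  moves=[
    [[-1.2, 0, -0.7], [0, 0, -0.75], 56],
    [[-1.2, 0, -0.7], [0, 0, -1.47], 56],
    [[-1.5, -5, -0.7], [0, 0, -1.47], 56],
    [[-1.8, -9.5, -0.7], [0, 0, -1.47], 56],
    [[-1.8, -9.5, -0.7], [0, 0, -1.47], 56],
  ],
)

```text
time_s: 5.72
ee_pos: [0.5485, 0.1904, 0.0092]
eef_rot: [3.14, -0.001, 1.51]
force: [0.6, -0.4, 6.1]
grip_width: 0.0596
```

```bash
python3 - <<'E'
from h import *
c=Cam("wrist"); c.save("w5.png"); o=c.o;print(o["qpos"].tolist(),o["ee_pos"],o["eef_rot"])
Cam("top").save("t5.png",(155,175,112,75),7)
E
```

```text
[0.27085579734956056, 0.595304946251116, 1.5933838115560903, 0.0005018299492512051, 0.950869604025388, 0.3318417555608792] [0.54854018 0.19041804 0.00921095] [ 3.13980266e+00 -1.04944821e-03  1.50952017e+00]
```

View pics/w5.png

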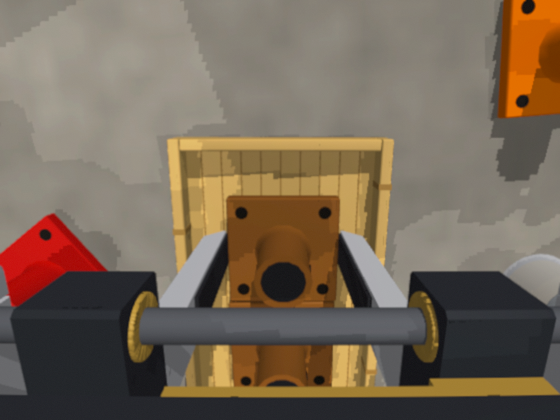

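Emit:
jog_arm(
  moves=[
    [[-0.5, -1, 0.7], [0, 0, 0], 56],
    [[-0.6, -2, 0.7], [0, 0, 0], 56],
    [[-0.7, -3.5, 0.7], [0, 0, 0], 56],
    [[-0.7, -3.5, 0.7], [0, 0, 0], 56],
  ],
)

```text
time_s: 6.15
ee_pos: [0.5474, 0.187, 0.0092]
eef_rot: [3.141, -0.0, 1.509]
force: [-0.9, 1.2, 4.6]
grip_width: 0.0598
```

```bash
python3 - <<'E'
from h import *
c=Cam("wrist"); c.save("w6.png",(180,180,200,220),3); o=c.o;print(o["qpos"].tolist(),o["ee_pos"],o["eef_rot"],o["force"])
E
```

```text
[0.2658510450421182, 0.591937499054806, 1.5990370028139, 0.00030183193413199394, 0.9499415980750946, 0.3275110550777321] [0.54735471 0.18704423 0.00923066] [ 3.14103110e+00 -4.50199211e-04  1.50896094e+00] [-0.89606291  1.2488988   4.60301155]
```

View pics/w6.png

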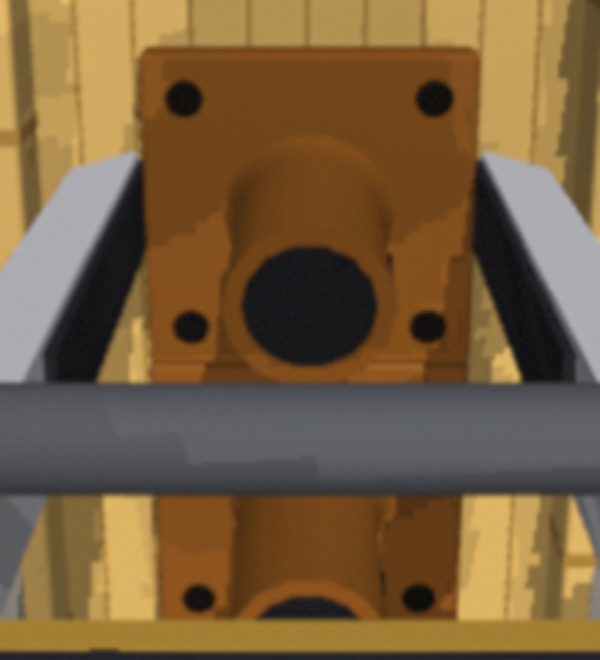

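Emit:
jog_arm(
  moves=[
    [[0, 0, 0], [0, 0, 0], 67],
    [[0, 0, 0], [0, 0, 0], 67],
    [[0, 0, 5], [0, 0, 0], 67],
    [[0, 0, 40], [0, 0, 0], 67],
    [[0, 0, 80], [0, 0, 0], 67],
  ],
)

```text
time_s: 6.62
ee_pos: [0.5456, 0.1865, 0.0878]
eef_rot: [-3.136, 0.002, 1.509]
force: [1.0, 1.1, 1.0]
grip_width: 0.0669
```

Emit:
jog_arm(
  moves=[
    [[0, -40, 25], [0, 0, 0], 67],
    [[0, -65, 35], [0, 0, 0], 67],
    [[0, -65, 35], [0, 0, 0], 67],
    [[0, -65, 35], [0, 0, 0], 67],
    [[0, -65, 35], [0, 0, 0], 67],
  ],
)

```text
time_s: 7.03
ee_pos: [0.5469, 0.1222, 0.1236]
eef_rot: [-3.141, 0.0, 1.508]
force: [-0.4, 0.4, -0.4]
grip_width: 0.0671
```

```bash
python3 - <<'E'
from h import *
import pickle
c=Cam("wrist"); c.save("w7.png",(200,30,170,250),3); o=c.o;print(o["qpos"].tolist(),o["ee_pos"],o["eef_rot"],o["force"])
pickle.dump(c,open("w7.pkl","wb"))
E
```

```text
[0.15445269005604523, 0.4022851791520676, 1.5821356883071962, 9.423883557324573e-05, 1.15796759957493, 0.21692083526000314] [0.54690087 0.12221306 0.12358569] [-3.14079692e+00  8.70087897e-05  1.50829037e+00] [-0.37713943  0.41838506 -0.385312  ]
```

View pics/w7.png

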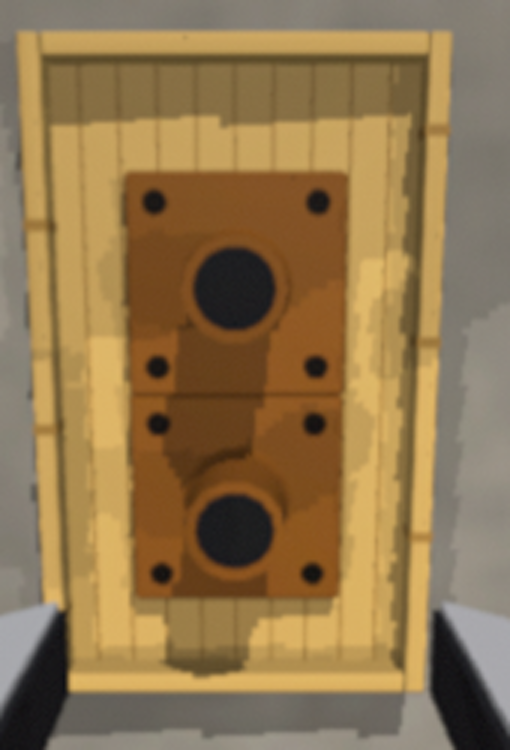

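```bash
python3 - <<'E'
from h import *
import pickle
c=pickle.load(open("w7.pkl","rb"))
a=quad(c,[(153,202),(318,202),(157,367),(316,367)],3,(200,30),.014,"L")
b=quad(c,[(158,424),(314,424),(162,574),(312,574)],3,(200,30),.014,"R")
d=a.mean(0)-b.mean(0); print(d,np.linalg.norm(d),np.degrees(np.arctan2(-d[0],d[1])),(a.mean(0)+b.mean(0))/2)
p=[c.at(u/3+199.67,v/3+29.67,.05) for u,v in((235,289),(235,531))]; print(p, p[0]-p[1])
# kin fit
from scipy.optimize import least_squares
D=[([-1.18,0.3004,1.5215,0,1.3207],[.24298,-.49315,.20494]),([-0.3506,0.05625,1.8077,0,1.27724],[.42631,-.11696,.20563]),
([0.16544,0.40833,1.58684,0,1.15755],[.54277,.12772,.11838]),([0.15621,0.52438,1.65044,0,.96551],[.54533,.12295,.02994]),([.26585,.59194,1.59904,0,.94994],[.54735,.18704,.00923]),([.15445,.40229,1.58214,0,1.15797],[.5469,.12221,.12359]),([.2867,.57879,1.57536,0,.99422],[.54711,.19943,.02505])]
def res(x):
    h,a,b,d,e,r0=x; o=[]
    for q,p in D:
        s=q[1]+q[2];t=s+q[4]
        r=r0+a*np.sin(q[1])+b*np.sin(s)+e*np.cos(s)+d*np.sin(t); z=h+a*np.cos(q[1])+b*np.cos(s)-e*np.sin(s)+d*np.cos(t)
        o+=[r-np.hypot(p[0],p[1]),z-p[2]]
    return o
s=least_squares(res,[.35,.4,.4,.25,0,0],x_scale=.1); print(s.x,np.abs(s.fun).max())
E
```

```text
L [546.8 185.7] [np.float64(-3.6), np.float64(-3.6), np.float64(-3.4), np.float64(-3.5)] [np.float64(44.4), np.float64(44.4), np.float64(44.2), np.float64(44.2)]
R [543.  125.5] [np.float64(-3.6), np.float64(-3.6), np.float64(-3.3), np.float64(-3.5)] [np.float64(44.1), np.float64(44.0), np.float64(44.3), np.float64(44.3)]
[ 3.85492915 60.16261799] 60.28599407876594 -3.6662241226218337 [544.90957573 155.6042888 ]
[array([0.54710634, 0.18567654, 0.05      ]), array([0.54310805, 0.12574579, 0.05      ])] [0.00399828 0.05993075 0.        ]
[0.22232201 0.42311098 0.44760186 0.27138386 0.04016336 0.00125142] 4.468437667812242e-05
```

```bash
python3 - <<'E'
from h import *
import pickle
c=pickle.load(open("top0.pkl","rb"))
c.save("t8.png",(360,110,200,150),4)
for n,p,z in(("boxcorner z0",(538,140),0),("box z.1",(538,140),.1),("torch r",(443,150),.022),("torch l",(381,156),.022),("key2",(327,273),0),("hex",(417,302),0),("hexl",(373,312),0)): print(n,c.at(*p,z)[:2].round(3))
print(c.proj([[.444,-.289,0],[.604,-.392,.05]]))
E
```

```text
boxcorner z0 [ 0.695 -0.5  ]
box z.1 [ 0.657 -0.441]
torch r [ 0.667 -0.3  ]
torch l [ 0.655 -0.177]
key2 [ 0.427 -0.068]
hex [ 0.372 -0.237]
hexl [ 0.353 -0.153]
[[441.86909601 263.98011917]
 [500.03411517 176.5624889 ]]
```

View pics/t8.png

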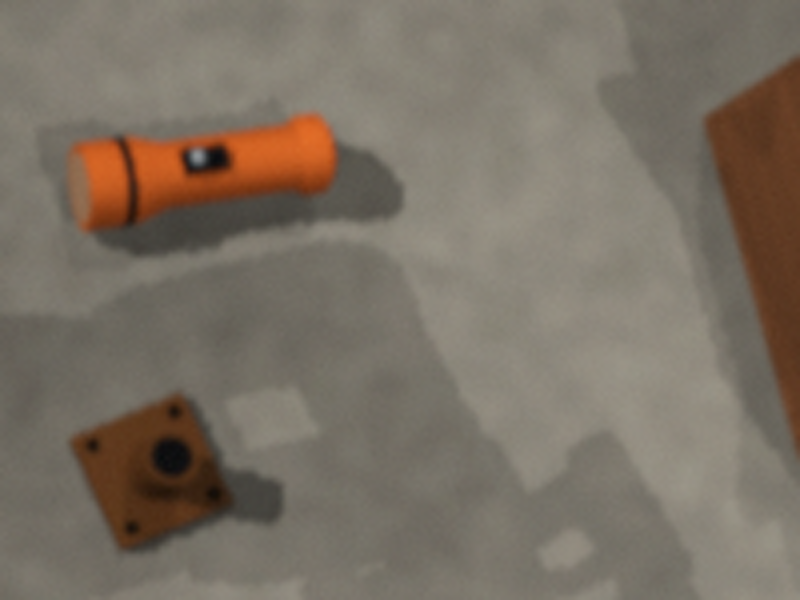

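Emit:
jog_arm(
  moves=[
    [[-32, -329, 10], [0, 0, -12.8], 60],
    [[-32, -329, 10], [0, 0, -12.8], 60],
    [[-32, -329, 10], [0, 0, -12.8], 60],
    [[-32, -329, 10], [0, 0, -12.8], 60],
    [[-32, -329, 10], [0, 0, -12.8], 60],
  ],
)

```text
time_s: 7.5
ee_pos: [0.5264, -0.086, 0.1295]
eef_rot: [-3.14, 0.001, 0.879]
force: [1.4, -0.5, 0.1]
grip_width: 0.0598
```

```bash
python3 - <<'E'
from h import *
o=ctrl.get_obs();p=o["ee_pos"]*1000; print(p,np.degrees(o["eef_rot"]), np.array([515,-206.5,134])-p)
E
```

```text
[526.43632464 -85.98981983 129.54953085] [-1.79925797e+02  3.51358598e-02  5.03743666e+01] [ -11.43632464 -120.51018017    4.45046915]
```

Emit:
jog_arm(
  moves=[
    [[-11.5, -120.5, -5], [0, 0, -5.6], 60],
    [[-11.5, -120.5, -5], [0, 0, -5.6], 60],
    [[-11.5, -120.5, -5], [0, 0, -5.6], 60],
    [[-11.5, -120.5, -30], [0, 0, -5.6], 60],
    [[-11.5, -120.5, -50], [0, 0, -5.6], 60],
  ],
)

```text
time_s: 7.92
ee_pos: [0.5154, -0.2069, 0.0788]
eef_rot: [-3.141, 0.0, 0.385]
force: [0.1, 1.3, -0.9]
grip_width: 0.06
```

```bash
python3 - <<'E'
from h import *
c=Cam("wrist"); c.save("w8.png"); o=c.o;p=o["ee_pos"]*1000; print(p,np.degrees(o["eef_rot"]))
E
```

```text
[ 515.35417404 -206.8782998    78.7597615 ] [-1.79988716e+02  1.03947636e-02  2.20740276e+01]
```

View pics/w8.png

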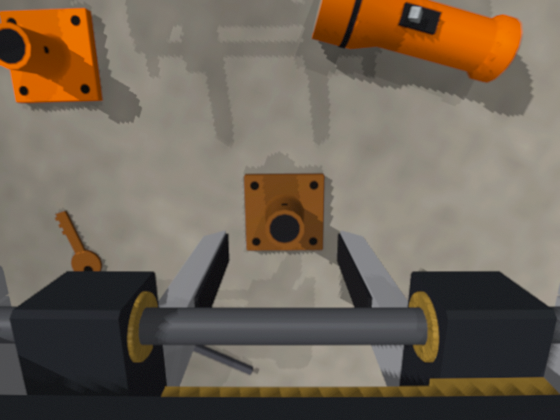

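Emit:
jog_arm(
  moves=[
    [[0, 0, -40], [0, 0, 0], 60],
    [[0, 0, -62], [0, 0, 0], 60],
    [[0, 0, -64], [0, 0, 0], 60],
    [[0, 0, -64], [0, 0, 0], 22],
    [[0, 0, -64], [0, 0, 0], 22],
  ],
  squeeze=15,
)

```text
time_s: 8.38
ee_pos: [0.5164, -0.2055, 0.0176]
eef_rot: [3.141, -0.001, 0.396]
force: [0.2, -0.2, -0.6]
grip_width: 0.0499
```

Emit:
jog_arm(
  moves=[
    [[0, 0, 0], [0, 0, 0], 22],
    [[0, 0, 0], [0, 0, 0], 22],
    [[0, 0, 0], [0, 0, 0], 22],
    [[0, 0, 0], [0, 0, 0], 22],
  ],
)

```text
time_s: 8.72
ee_pos: [0.516, -0.206, 0.0172]
eef_rot: [3.14, -0.001, 0.395]
force: [-0.8, -0.2, 5.8]
grip_width: 0.0251
```

Emit:
jog_arm(
  moves=[
    [[0, 0, 20], [0, 0, 0], 22],
    [[-16, -14, 25], [0, 0, -1.4], 22],
    [[-32, -28, 25], [0, 0, -2.8], 22],
    [[-48, -43, 25], [0, 0, -4.2], 22],
    [[-48, -43, 25], [0, 0, -5.6], 22],
  ],
)

```text
time_s: 9.13
ee_pos: [0.4655, -0.2505, 0.0415]
eef_rot: [3.141, 0.0, -0.102]
force: [0.2, 0.3, -0.9]
grip_width: 0.0255
```

Emit:
jog_arm(
  moves=[
    [[0, 0, 0], [0, 0, -1.4], 22],
    [[0, 0, 0], [0, 0, -2.8], 22],
    [[0, 0, 0], [0, 0, -4.2], 22],
    [[0, 0, 0], [0, 0, -4.6], 22],
    [[0, 0, 0], [0, 0, -4.6], 22],
  ],
)

```text
time_s: 9.55
ee_pos: [0.4675, -0.2487, 0.0414]
eef_rot: [-3.142, -0.0, -0.497]
force: [0.1, -0.4, -0.8]
grip_width: 0.0255
```

```bash
python3 - <<'E'
from h import *
c=Cam("wrist"); c.save("w9.png"); o=c.o;p=o["ee_pos"]*1000; print(p,np.degrees(o["eef_rot"]),o["qpos"],o["grip_width"])
Cam("scene").save("s9.png",(120,120,240,140),3)
E
```

```text
[ 467.48982936 -248.73984005   41.41663445] [-1.79999622e+02 -4.91667228e-03 -2.84760091e+01] [-5.58154561e-01  4.52651260e-01  1.73031883e+00  1.44533727e-05
  9.58537315e-01  1.50963357e+00] 0.02550379552468759
```

View pics/s9.png

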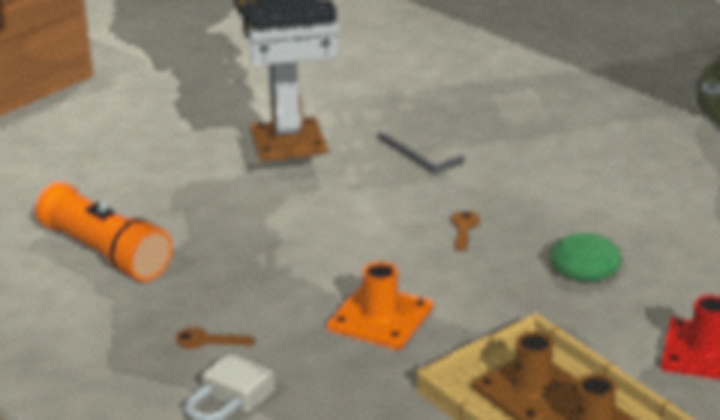

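Emit:
jog_arm(
  moves=[
    [[0, 0, -15], [0, 0, 0], 22],
    [[0, 0, -23.5], [0, 0, 0], 22],
    [[0, 0, -24], [0, 0, 0], 22],
    [[0, 0, -24.3], [0, 0, 0], 22],
    [[0, 0, -24.3], [0, 0, 0], 50],
  ],
)

```text
time_s: 10.07
ee_pos: [0.4675, -0.2487, 0.0169]
eef_rot: [3.142, 0.0, -0.495]
force: [-0.1, 0.3, 0.2]
grip_width: 0.0297
```

Emit:
jog_arm(
  moves=[
    [[0, 0, 0], [0, 0, 0], 50],
    [[0, 0, 0], [0, 0, 0], 50],
    [[0, 0, 35], [0, 0, 0], 50],
    [[0, 0, 70], [0, 0, 0], 50],
    [[0, 0, 70], [0, 0, 0], 50],
  ],
)

```text
time_s: 10.48
ee_pos: [0.4699, -0.2501, 0.0931]
eef_rot: [3.141, -0.009, -0.495]
force: [0.8, 0.3, 0.4]
grip_width: 0.0502
```

```bash
python3 - <<'E'
from h import *
c=Cam("wrist"); c.save("w10.png"); o=c.o;p=o["ee_pos"]*1000; print(p,np.degrees(o["eef_rot"]),o["qpos"],o["grip_width"])
E
```

```text
[ 469.9142334  -250.14037806   93.06920033] [179.97046065  -0.50493963 -28.35660944] [-5.57988570e-01  3.77839916e-01  1.69657580e+00  4.69722212e-05
  1.05834911e+00  1.50770338e+00] 0.050179533927580657
```

View pics/w10.png

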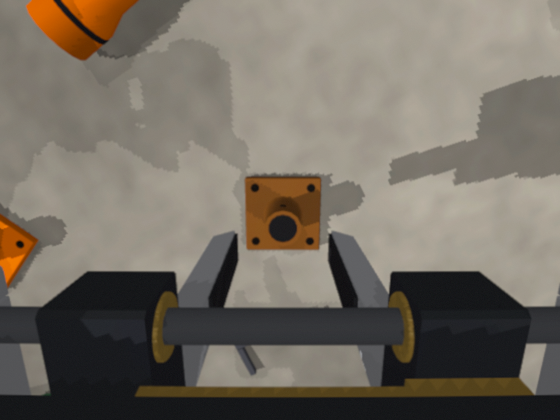

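Emit:
jog_arm(
  moves=[
    [[20, -11, 0], [0.66, 1.23, 0], 50],
    [[37, -20, 0], [1.32, 2.46, 0], 50],
    [[37, -20, 0], [1.98, 3.7, 0], 50],
    [[37, -20, 0], [2.64, 4.93, 0], 50],
    [[37, -20, 0], [3.3, 6.17, 0], 50],
  ],
)

```text
time_s: 10.95
ee_pos: [0.5047, -0.2688, 0.0867]
eef_rot: [3.139, 0.603, -0.496]
force: [-0.0, -0.2, 0.7]
grip_width: 0.0499
```

```bash
cat > st.py <<'E'
from h import *
def st():
    o=ctrl.get_obs(); M=R.from_euler('xyz',o["eef_rot"]).as_matrix(); t=M[:,2]
    print("t",o["time_s"],"p",(o["ee_pos"]*1000).round(1),"tool z",t.round(3),"tool y",M[:,1].round(3),"depr",np.degrees(np.arcsin(-t[2])).round(1),"az",np.degrees(np.arctan2(t[1],t[0])).round(1))
    print("q",o["qpos"].round(3),"F",o["force"].round(1),"w",o["grip_width"].round(4)); return o,M
if __name__=="__main__": st()
E
python3 st.py
```

```text
t 10.95 p [ 504.7 -268.8   86.7] tool z [-0.5    0.268 -0.823] tool y [-0.475 -0.88   0.002] depr 55.4 az 151.9Traceback (most recent call last):
  File "st.py", line 6, in <module>
    if __name__=="__main__": st()
                             ~~^^
  File "st.py", line 5, in st
    print("q",o["qpos"].round(3),"F",o["force"].round(1),"w",o["grip_width"].round(4)); return o,M
                                                             ^^^^^^^^^^^^^^^^^^^^^
AttributeError: 'float' object has no attribute 'round'
```

Emit:
jog_arm(
  moves=[
    [[0, 0, 0], [0.66, 1.23, 0], 50],
    [[0, 0, 0], [1.32, 2.46, 0], 50],
    [[0, 0, 0], [1.98, 3.7, 0], 50],
    [[-3, 2, -20], [2.4, 4.48, 0], 50],
    [[-6.7, 3.8, -40], [2.4, 4.48, 0], 50],
  ],
)

```text
time_s: 11.37
ee_pos: [0.4969, -0.2643, 0.0426]
eef_rot: [3.136, 1.051, -0.498]
force: [-0.7, -0.1, -1.4]
grip_width: 0.0501
```

```bash
sed -i 's/o\["grip_width"\].round(4)/o["grip_width"]/' st.py; python3 st.py; python3 - <<'E'
from h import *
c=Cam("scene"); c.save("s11.png",(100,50,280,200),2.8); Cam("wrist").save("w11.png")
E
```

```text
t 11.3667 p [ 496.9 -264.3   42.6] tool z [-0.765  0.41  -0.497] tool y [-0.473 -0.881  0.003] depr 29.8 az 151.8
q [-0.536  1.194  0.747 -0.049  2.25   1.521] F [-0.7 -0.1 -1.4] w 0.050079568437323516
```

View pics/s11.png

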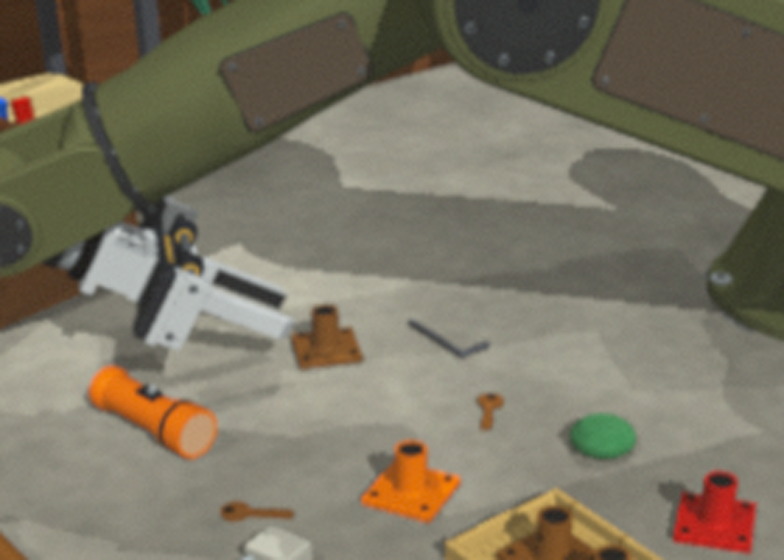

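View pics/w11.png

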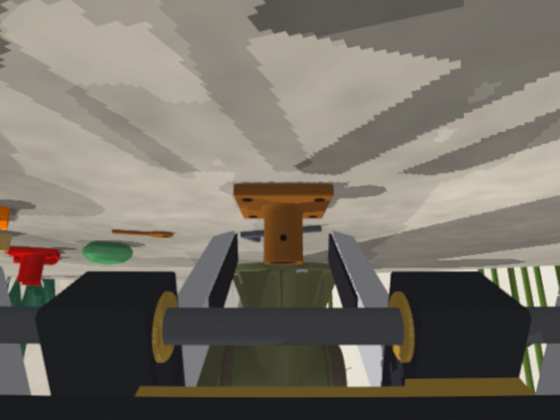

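Emit:
jog_arm(
  moves=[
    [[-18, 10, -12], [0, 0, 0], 50],
    [[-37.5, 20, -24], [0, 0, 0], 50],
    [[-37.5, 20, -24], [0, 0, 0], 50],
    [[-37.5, 20, -24], [0, 0, 0], 50],
  ],
)

```text
time_s: 11.8
ee_pos: [0.4603, -0.2449, 0.0243]
eef_rot: [3.135, 1.04, -0.499]
force: [0.3, -0.6, 0.8]
grip_width: 0.0501
```

```bash
python3 st.py
```

```text
t 11.8 p [ 460.3 -244.9   24.3] tool z [-0.76   0.407 -0.506] tool y [-0.473 -0.881  0.003] depr 30.4 az 151.8
q [-0.538  1.109  0.957 -0.047  2.114  1.526] F [ 0.3 -0.6  0.8] w 0.05005516473479647
```

Emit:
jog_arm(
  moves=[
    [[0, 0, -2.5], [0, 0, 0], 50],
    [[0, 0, -2.5], [0, 0, 0], 22],
    [[0, 0, -2.5], [0, 0, 0], 22],
    [[0, 0, -2.5], [0, 0, 0], 22],
    [[0, 0, -2.5], [0, 0, 0], 22],
  ],
  squeeze=20,
)

```text
time_s: 12.22
ee_pos: [0.4606, -0.2451, 0.0206]
eef_rot: [3.135, 1.041, -0.499]
force: [-0.1, 0.3, -0.0]
grip_width: 0.027
```

Emit:
jog_arm(
  moves=[
    [[0, 0, 0], [0, 0, 0], 22],
    [[0, 0, 0], [0, 0, 0], 22],
  ],
)

```text
time_s: 12.38
ee_pos: [0.4604, -0.245, 0.0205]
eef_rot: [3.135, 1.041, -0.499]
force: [1.5, -0.8, 0.1]
grip_width: 0.0257
```

```bash
python3 st.py
```

```text
t 12.3833 p [ 460.4 -245.    20.5] tool z [-0.761  0.407 -0.506] tool y [-0.474 -0.881  0.003] depr 30.4 az 151.8
q [-0.538  1.116  0.955 -0.047  2.111  1.527] F [ 1.5 -0.8  0.1] w 0.025728002459043473
```

Emit:
jog_arm(
  moves=[
    [[0, 0, 30], [0, 0, 0], 22],
    [[10, -5, 60], [-0.66, -1.23, 0], 22],
    [[20, -10, 90], [-1.32, -2.46, 0], 22],
    [[20, -10, 90], [-1.98, -3.7, 0], 22],
    [[20, -10, 90], [-2.64, -4.93, 0], 22],
  ],
)

```text
time_s: 12.8
ee_pos: [0.4817, -0.2557, 0.1125]
eef_rot: [3.139, 0.542, -0.496]
force: [-0.5, -0.8, -1.9]
grip_width: 0.0254
```

Emit:
jog_arm(
  moves=[
    [[0, 0, 0], [-0.66, -1.23, 0], 22],
    [[0, 0, 0], [-1.32, -2.46, 0], 22],
    [[0, 0, 0], [-1.98, -3.7, 0], 22],
    [[0, 0, 0], [-2.64, -4.93, 0], 22],
    [[0, 0, 0], [-3.3, -6.17, 0], 22],
  ],
)

```text
time_s: 13.22
ee_pos: [0.4805, -0.2551, 0.1114]
eef_rot: [-3.142, -0.065, -0.495]
force: [1.2, -0.7, -1.5]
grip_width: 0.0251
```

```bash
python3 st.py
```

```text
t 13.2167 p [ 480.5 -255.1  111.4] tool z [ 0.057 -0.031 -0.998] tool y [-0.475 -0.88  -0.   ] depr 86.3 az -28.3
q [-0.557  0.347  1.692  0.005  1.037  1.506] F [ 1.2 -0.7 -1.5] w 0.025121294065567706
```

Emit:
jog_arm(
  moves=[
    [[0, 0, 0], [-0.66, -1.23, 0], 22],
    [[0, 0, 0], [-1.32, -2.46, 0], 22],
    [[0, 0, 0], [-1.98, -3.7, 0], 22],
    [[0, 0, 0], [-2.64, -4.93, 0], 22],
    [[0, 0, 0], [-2.96, -5.5, 0], 22],
  ],
)

```text
time_s: 13.63
ee_pos: [0.4788, -0.2543, 0.1102]
eef_rot: [-3.141, -0.608, -0.496]
force: [0.7, -0.8, -0.3]
grip_width: 0.0254
```

```bash
python3 st.py; python3 - <<'E'
from h import *
c=Cam("scene"); c.save("s12.png",(100,50,280,200),2.8)
E
```

```text
t 13.6333 p [ 478.8 -254.3  110.2] tool z [ 0.502 -0.271 -0.821] tool y [-0.476 -0.88  -0.   ] depr 55.2 az -28.4
q [-0.58   0.141  2.097  0.163  0.302  1.346] F [ 0.7 -0.8 -0.3] w 0.025409562835496485
```

View pics/s12.png

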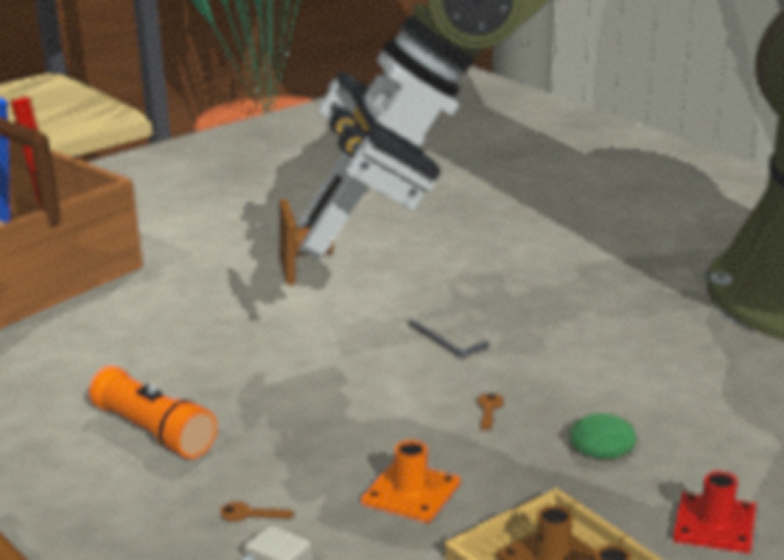

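Emit:
jog_arm(
  moves=[
    [[0, 0, -20], [0.47, 0.88, 0], 22],
    [[0, 0, -45], [0.47, 0.88, 0], 22],
    [[0, 0, -70], [0.47, 0.88, 0], 22],
    [[0, 0, -82], [0.47, 0.88, 0], 22],
    [[0, 0, -82], [0.47, 0.88, 0], 22],
  ],
)

```text
time_s: 14.1
ee_pos: [0.4795, -0.2543, 0.0259]
eef_rot: [-3.14, -0.51, -0.495]
force: [-0.1, -0.6, 0.0]
grip_width: 0.0254
```

```bash
python3 st.py; python3 - <<'E'
from h import *
c=Cam("scene"); c.save("s13.png",(150,80,160,120),4)
E
```

```text
t 14.1 p [ 479.5 -254.3   25.9] tool z [ 0.43  -0.231 -0.873] tool y [-0.475 -0.88  -0.001] depr 60.8 az -28.2
q [-0.575  0.335  2.072  0.179  0.229  1.327] F [-0.1 -0.6  0. ] w 0.025408462721824333
```

View pics/s13.png

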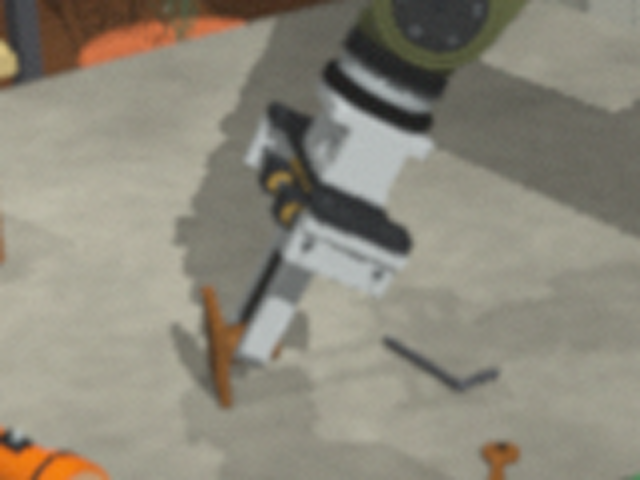

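Emit:
jog_arm(
  moves=[
    [[0, 0, -3], [0, 0, 0], 22],
    [[-1, 0.5, -5], [0, 0, 0], 22],
    [[-3.5, 1.9, -8], [0, 0, 0], 22],
    [[-6.6, 3.5, -11], [0, 0, 0], 22],
    [[-9.7, 5.2, -13.5], [0, 0, 0], 22],
  ],
  squeeze=5,
)

```text
time_s: 14.57
ee_pos: [0.4705, -0.2497, 0.0152]
eef_rot: [-3.141, -0.516, -0.495]
force: [1.3, -0.4, 0.7]
grip_width: 0.0256
```

```bash
python3 st.py; python3 - <<'E'
from h import *
c=Cam("scene"); c.save("s14.png",(150,80,160,120),4)
E
```

```text
t 14.5667 p [ 470.5 -249.7   15.2] tool z [ 0.435 -0.234 -0.87 ] tool y [-0.475 -0.88  -0.001] depr 60.4 az -28.3
q [-0.578  0.343  2.105  0.228  0.184  1.274] F [ 1.3 -0.4  0.7] w 0.02556330706131626
```

View pics/s14.png

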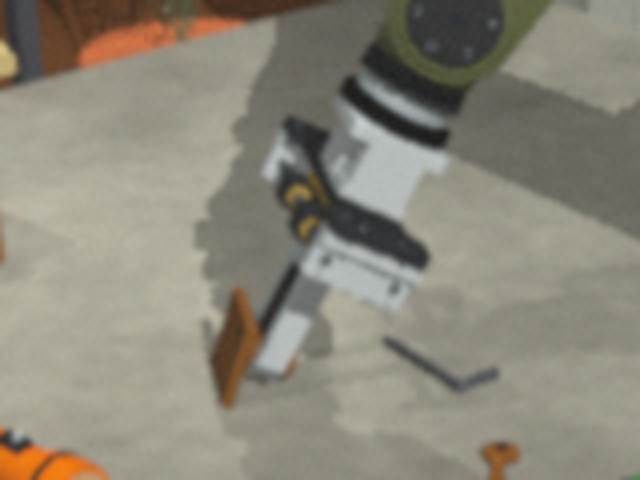

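Emit:
jog_arm(
  moves=[
    [[-1, 0.5, -2], [0, 0, 0], 22],
    [[-2, 1, -3], [0, 0, 0], 22],
    [[-2, 1, -3], [0, 0, 0], 22],
  ],
)

```text
time_s: 14.87
ee_pos: [0.4688, -0.2488, 0.0121]
eef_rot: [-3.141, -0.516, -0.495]
force: [0.0, 1.2, 1.9]
grip_width: 0.026
```

```bash
python3 st.py; python3 - <<'E'
from h import *
c=Cam("scene"); c.save("s15.png",(150,80,160,120),4)
E
```

```text
t 14.8667 p [ 468.8 -248.8   12.1] tool z [ 0.435 -0.234 -0.87 ] tool y [-0.475 -0.88  -0.001] depr 60.4 az -28.3
q [-0.578  0.347  2.11   0.242  0.174  1.26 ] F [0.  1.2 1.9] w 0.025960847391545614
```

View pics/s15.png

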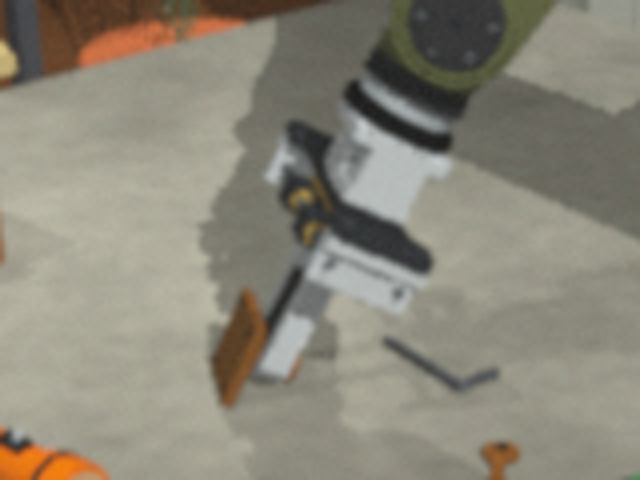

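Emit:
jog_arm(
  moves=[
    [[0, 0, 0], [0, 0, 0], 50],
    [[0, 0, 0], [0, 0, 0], 50],
    [[0, 0, 0], [0, 0, 0], 50],
    [[-10, 5.4, 20], [0, 0, 0], 50],
    [[-26, 14, 52], [0, 0, 0], 50],
  ],
)

```text
time_s: 15.33
ee_pos: [0.4416, -0.2342, 0.0619]
eef_rot: [-3.141, -0.51, -0.496]
force: [0.6, -0.3, 1.8]
grip_width: 0.0496
```

Emit:
jog_arm(
  moves=[
    [[-5, 3, 40], [0, 0, 0], 50],
    [[-5, 3, 80], [0.47, 0.88, 0], 50],
    [[-5, 3, 90], [1.1, 2.1, 0], 72],
    [[-5, 3, 90], [1.75, 3.3, 0], 72],
    [[-5, 3, 90], [2.4, 4.5, 0], 72],
  ],
)

```text
time_s: 15.75
ee_pos: [0.4379, -0.2321, 0.1568]
eef_rot: [3.139, -0.084, -0.495]
force: [-0.4, 1.6, -0.9]
grip_width: 0.0665
```

```bash
python3 st.py; python3 - <<'E'
from h import *
import pickle
c=Cam("scene"); c.save("s16.png",(150,80,160,120),4)
c=Cam("wrist"); c.save("w16.png")
pickle.dump(c,open("w16.pkl","wb"))
E
```

```text
t 15.75 p [ 437.9 -232.1  156.8] tool z [ 0.072 -0.042 -0.997] tool y [-0.475 -0.88   0.003] depr 85.2 az -30.1
q [-0.563  0.179  1.792  0.004  1.087  1.501] F [-0.4  1.6 -0.9] w 0.06654715697966182
```

View pics/s16.png

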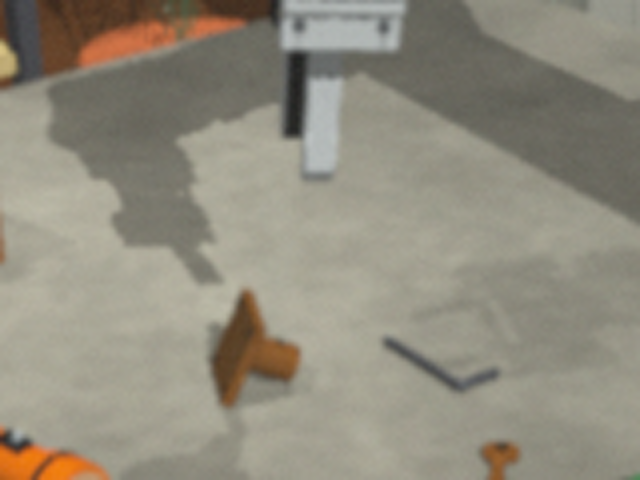

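View pics/w16.png

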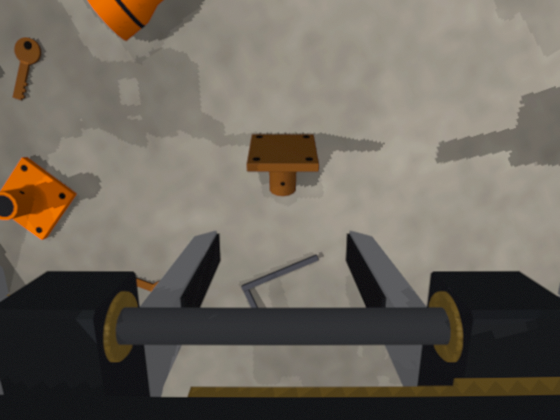

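```bash
python3 - <<'E'
from h import *
import pickle
from scipy.optimize import least_squares
c=pickle.load(open("w16.pkl","rb")); c.save("w16c.png",(235,120,100,90),7)
px=np.array([(259,136),(306,136),(256,159),(310,159)],float)
def pts(x):
    X,Y,a=x; rho=np.array([np.cos(a),np.sin(a),0]); z=np.array([0,0,1]); C,S=np.cos(np.radians(25)),np.sin(np.radians(25))
    f=-rho*C-z*S; u=-rho*S+z*C; l=np.cross(z,rho); O=np.array([X,Y,.0306])
    return np.array([O+22.1e-3*u+22.1e-3*l,O+22.1e-3*u-22.1e-3*l,O-22.1e-3*u+22.1e-3*l,O-22.1e-3*u-22.1e-3*l]),O+44e-3*f,f
s=least_squares(lambda x:(c.proj(pts(x)[0])-px).ravel(),[.48,-.26,-.49]); print(s.x,np.degrees(s.x[2]),s.fun.round(1)); print(pts(s.x)[1],c.proj(pts(s.x)[1]),pts(s.x)[2])
E
```

```text
[ 0.48563293 -0.25875471 -0.50228934] -28.779059407471067 [ -2.7  21.    3.2  21.3   3.3 -23.7  -3.8 -23.4]
[ 0.45068096 -0.23955634  0.0120048 ] [[282.42846824 187.50485218]] [-0.79436309  0.43632681 -0.42261826]
```

View pics/w16c.png

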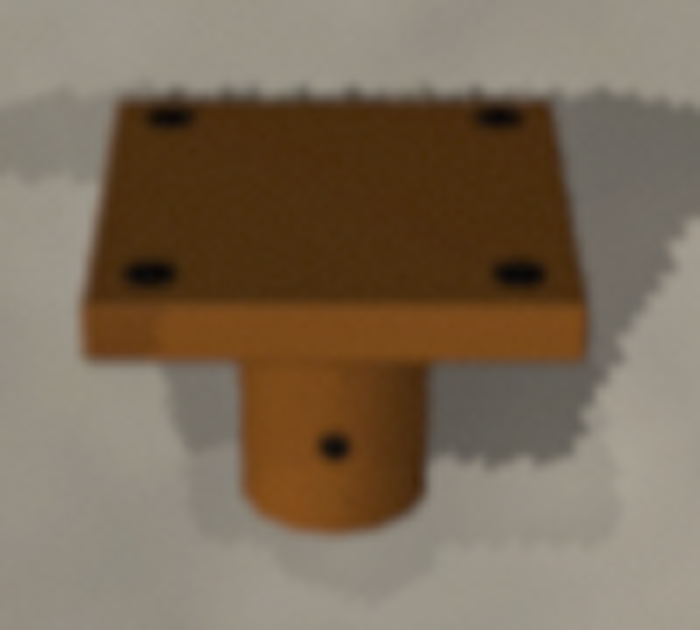

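```bash
python3 - <<'E'
from h import *
import pickle
from scipy.optimize import least_squares
c=pickle.load(open("w16.pkl","rb"))
px=np.array([(150,273),(519,273),(170,117),(499,117)],float)/7+[234.6,119.6]
def pts(x):
    X,Y,a=x; rho=np.array([np.cos(a),np.sin(a),0]); z=np.array([0,0,1]); C,S=np.cos(np.radians(25)),np.sin(np.radians(25))
    f=-rho*C-z*S; u=-rho*S+z*C; l=np.cross(z,rho); O=np.array([X,Y,.0306])
    return np.array([O+22.1e-3*u+22.1e-3*l,O+22.1e-3*u-22.1e-3*l,O-22.1e-3*u+22.1e-3*l,O-22.1e-3*u-22.1e-3*l]),O+44e-3*f,f
s=least_squares(lambda x:(c.proj(pts(x)[0])-px).ravel(),[.48,-.26,-.49]); print(s.x,np.degrees(s.x[2]),s.fun.round(1)); print(pts(s.x)[1],c.proj(pts(s.x)[1]),pts(s.x)[2])
O=np.r_[s.x[:2],.0306]; print("plate mid", O+.004*pts(s.x)[2])
E
```

```text
[ 0.48486928 -0.25798005 -0.4965341 ] -28.449308548230402 [-0.  -0.2  0.1 -0.2 -0.   0.2 -0.1  0.2]
[ 0.4498074  -0.23898315  0.0120048 ] [[282.33665272 188.57967246]] [-0.79686109  0.43174786 -0.42261826]
plate mid [ 0.48168184 -0.25625306  0.02890953]
```

Emit:
jog_arm(
  moves=[
    [[25, -14, -5], [0.66, 1.22, 0], 72],
    [[50, -28, -10], [1.33, 2.45, 0], 72],
    [[73, -40, -20], [2.0, 3.68, 0], 72],
    [[76, -42, -40], [2.65, 4.9, 0], 72],
    [[76, -42, -50], [3.3, 6.1, 0], 72],
  ],
)

```text
time_s: 16.27
ee_pos: [0.5141, -0.274, 0.1015]
eef_rot: [3.141, 0.483, -0.494]
force: [-0.7, 0.2, 0.3]
grip_width: 0.0719
```

Emit:
jog_arm(
  moves=[
    [[0, 0, 0], [0.66, 1.22, 0], 72],
    [[0, 0, 0], [1.33, 2.45, 0], 72],
    [[0, 0, 0], [2.0, 3.68, 0], 72],
    [[0, 0, -10], [2.65, 4.9, 0], 72],
    [[0, 0, -20], [2.87, 5.3, 0], 72],
  ],
)

```text
time_s: 16.68
ee_pos: [0.5129, -0.2734, 0.0805]
eef_rot: [-3.139, 1.014, -0.492]
force: [-0.6, -0.1, -0.7]
grip_width: 0.0716
```

```bash
python3 st.py; python3 - <<'E'
from h import *
c=Cam("wrist"); c.save("w17.png")
E
```

```text
t 16.6833 p [ 512.9 -273.4   80.5] tool z [-0.747  0.403 -0.529] tool y [-0.474 -0.88  -0.001] depr 31.9 az 151.7
q [-0.536  1.172  0.676 -0.048  2.306  1.516] F [-0.6 -0.1 -0.7] w 0.0716422856862636
```

View pics/w17.png

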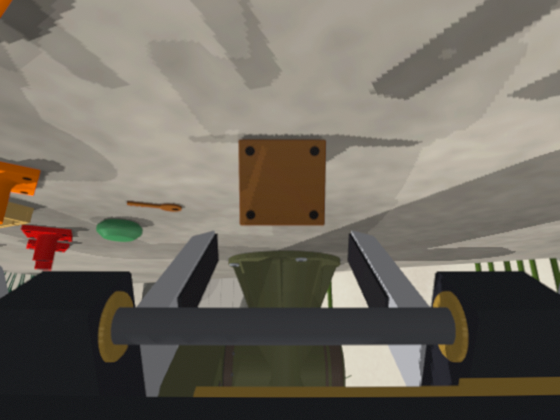

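Emit:
jog_arm(
  moves=[
    [[0, 0, -20], [0.19, 0.35, 0], 72],
    [[-3, 2, -32], [0.19, 0.35, 0], 72],
    [[-14, 8, -40], [0.19, 0.35, 0], 72],
    [[-30, 16.5, -50], [0.19, 0.35, 0], 72],
    [[-42, 23, -58], [0.19, 0.35, 0], 72],
  ],
)

```text
time_s: 17.15
ee_pos: [0.4702, -0.2499, 0.0252]
eef_rot: [-3.14, 1.036, -0.492]
force: [0.4, 0.3, 0.4]
grip_width: 0.072
```

Emit:
jog_arm(
  moves=[
    [[0, 0, 0], [0, 0, 0], 72],
    [[0, 0, 0], [0, 0, 0], 72],
  ],
)

```text
time_s: 17.32
ee_pos: [0.4716, -0.2507, 0.0268]
eef_rot: [-3.14, 1.037, -0.493]
force: [0.5, 0.5, -0.2]
grip_width: 0.0722
```

```bash
python3 st.py; python3 - <<'E'
from h import *
c=Cam("wrist"); c.save("w18.png")
c=Cam("scene"); c.save("s18.png",(100,70,200,150),3.5)
E
```

```text
t 17.3167 p [ 471.6 -250.7   26.8] tool z [-0.758  0.409 -0.509] tool y [-0.474 -0.88  -0.001] depr 30.6 az 151.7
q [-0.538  1.133  0.901 -0.045  2.143  1.523] F [ 0.5  0.5 -0.2] w 0.07215503073758317
```

View pics/w18.png

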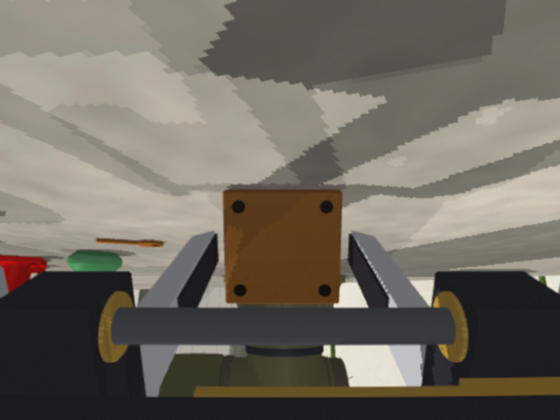

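View pics/s18.png

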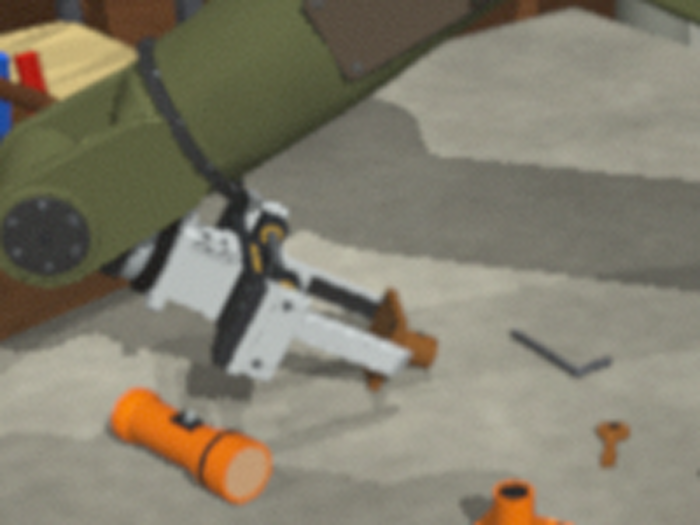

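Emit:
jog_arm(
  moves=[
    [[0, 0, -4.5], [0, 0, 0], 72],
    [[0, 0, -4.5], [0, 0, 0], 72],
    [[0, 0, -4.5], [0, 0, 0], 55],
    [[0, 0, -4.5], [0, 0, 0], 55],
    [[0, 0, -4.5], [0, 0, 0], 55],
  ],
  squeeze=25,
)

```text
time_s: 17.83
ee_pos: [0.4717, -0.2508, 0.0213]
eef_rot: [-3.14, 1.039, -0.493]
force: [-0.1, 0.6, 0.3]
grip_width: 0.0594
```

Emit:
jog_arm(
  moves=[
    [[0, 0, 0], [0, 0, 0], 55],
    [[0, 0, 0], [0, 0, 0], 55],
  ],
)

```text
time_s: 18.0
ee_pos: [0.4717, -0.2507, 0.0214]
eef_rot: [-3.14, 1.039, -0.493]
force: [0.2, -0.6, -0.6]
grip_width: 0.0596
```

```bash
python3 st.py; python3 - <<'E'
from h import *
c=Cam("wrist"); c.save("w19.png")
E
```

```text
t 18.0 p [ 471.7 -250.7   21.4] tool z [-0.759  0.409 -0.507] tool y [-0.474 -0.88  -0.001] depr 30.5 az 151.7
q [-0.538  1.142  0.898 -0.045  2.14   1.524] F [ 0.2 -0.6 -0.6] w 0.05963203745826115
```

View pics/w19.png

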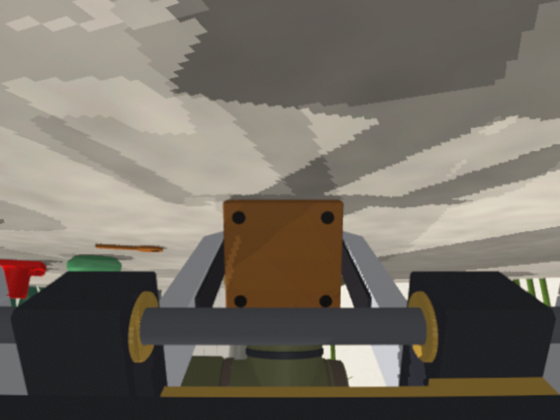

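Emit:
jog_arm(
  moves=[
    [[0, 0, 30], [0, 0, 0], 55],
    [[0, 0, 60], [-0.4, -0.73, 0], 55],
    [[0, 0, 95], [-1.05, -1.93, 0], 55],
    [[0, 0, 110], [-1.7, -3.13, 0], 55],
    [[0, 0, 110], [-2.35, -4.33, 0], 55],
  ],
)

```text
time_s: 18.47
ee_pos: [0.4732, -0.2516, 0.1356]
eef_rot: [3.14, 0.596, -0.495]
force: [0.6, -0.3, -0.4]
grip_width: 0.0598
```

Emit:
jog_arm(
  moves=[
    [[0, 0, 0], [-0.65, -1.2, 0], 55],
    [[0, 0, 0], [-1.3, -2.4, 0], 55],
    [[0, 0, 0], [-1.95, -3.6, 0], 55],
    [[0, 0, 0], [-2.6, -4.8, 0], 55],
    [[0, 0, 0], [-3.25, -6.0, 0], 55],
  ],
)

```text
time_s: 18.88
ee_pos: [0.4718, -0.2509, 0.1324]
eef_rot: [3.139, 0.006, -0.495]
force: [0.7, -0.3, -1.2]
grip_width: 0.0594
```

```bash
python3 st.py; python3 - <<'E'
from h import *
import pickle
c=Cam("wrist"); c.save("w20.png"); c.save("w20c.png",(190,180,190,130),4);pickle.dump(c,open("w20.pkl","wb"))
c=Cam("scene"); c.save("s20.png",(100,20,240,180),3)
E
```

```text
t 18.8833 p [ 471.8 -250.9  132.4] tool z [-0.006  0.001 -1.   ] tool y [-0.475 -0.88   0.002] depr 89.6 az 170.4
q [-0.556  0.341  1.645 -0.003  1.162  1.511] F [ 0.7 -0.3 -1.2] w 0.0593683011534945
```

View pics/w20c.png

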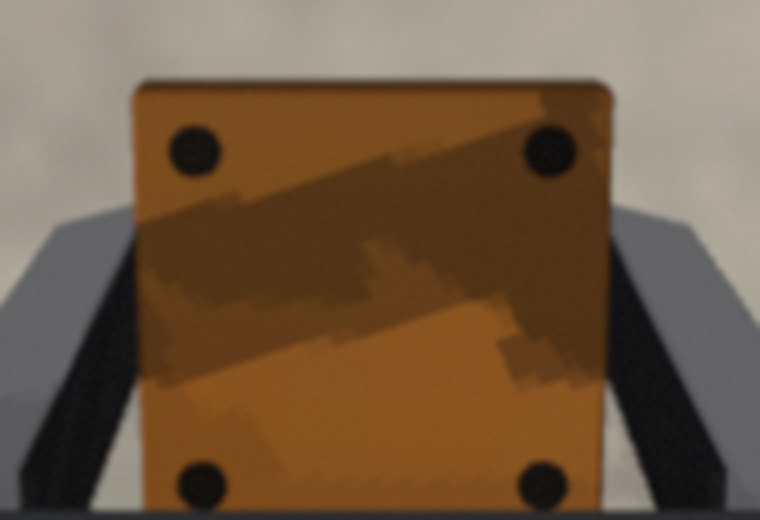

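View pics/s20.png

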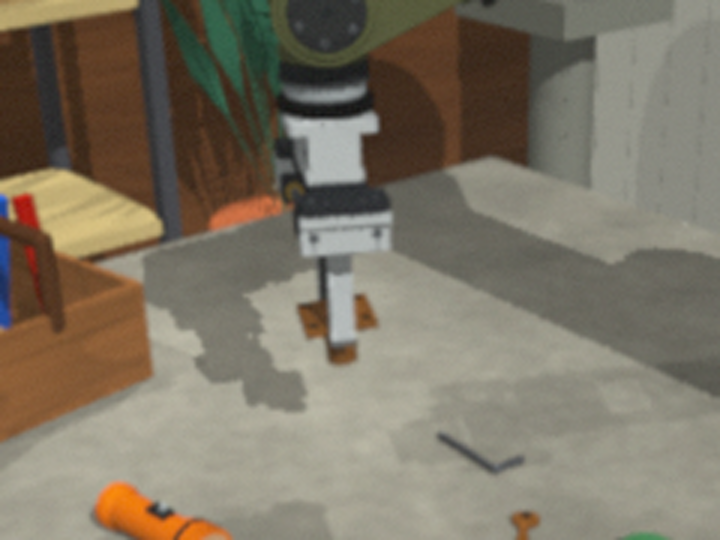

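```bash
cat > pnp.py <<'E'
from h import *
def pose(c,px):
    ri=[c.T[:3,:3].T@c.ray(*p) for p in px]; q=np.array([[r[0]/r[2],r[1]/r[2]] for r in ri])
    a=22.1e-3; obj=np.array([[-a,a,0],[a,a,0],[-a,-a,0],[a,-a,0]])
    best=None
    n,rv,tv,er=cv2.solvePnPGeneric(obj,q,np.eye(3),None,flags=cv2.SOLVEPNP_IPPE)
    for r,t,e in zip(rv,tv,er):
        M=c.T[:3,:3]@cv2.Rodrigues(r)[0]; O=c.T[:3,:3]@t[:,0]+c.T[:3,3]
        Tm=R.from_euler('xyz',c.o["eef_rot"]).as_matrix()
        print("err",e*344,"O",(O*1000).round(1),"n",M[:,2].round(3),"xaxis",M[:,0].round(3),np.degrees(np.arctan2(M[1,0],M[0,0])).round(2),"in tool O",(Tm.T@(O-c.o["ee_pos"])*1000).round(1),"n",(Tm.T@M[:,2]).round(3))
E
python3 - <<'E'
from pnp import *
import pickle
c=pickle.load(open("w20.pkl","rb"))
pose(c,np.array([(195,151),(550,151),(203,487),(543,487)])/4+[189.6,179.6])
E
```

```text
err [0.11219332] O [ 471.  -250.7  149.8] n [ 0.103 -0.047  0.994] xaxis [-0.474 -0.881  0.007] -118.29 in tool O [ -0.9   0.3 -17.5] n [ 0.107 -0.005 -0.994]
err [2.41224009] O [ 472.4 -251.6  149.8] n [ 0.577 -0.315  0.753] xaxis [-0.477 -0.879 -0.001] -118.51 in tool O [  0.8   0.4 -17.4] n [ 0.653  0.004 -0.757]
```

```bash
python3 - <<'E'
from h import *
import pickle
c=Cam("top"); pickle.dump(c,open("top2.pkl","wb")); c.save("t21.png",(155,175,112,75),7)
c=Cam("scene"); pickle.dump(c,open("sc2.pkl","wb")); c.save("s21.png",(250,215,120,85),6.5)
E
```

```text
(no output)
```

View pics/t21.png

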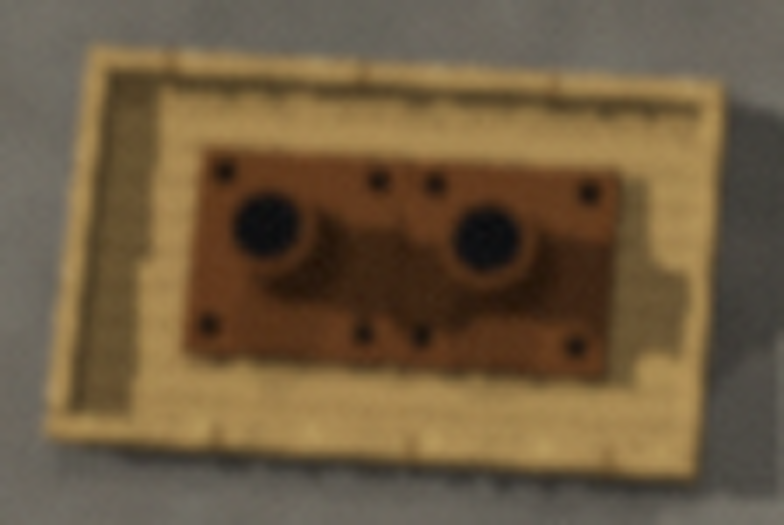

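View pics/s21.png

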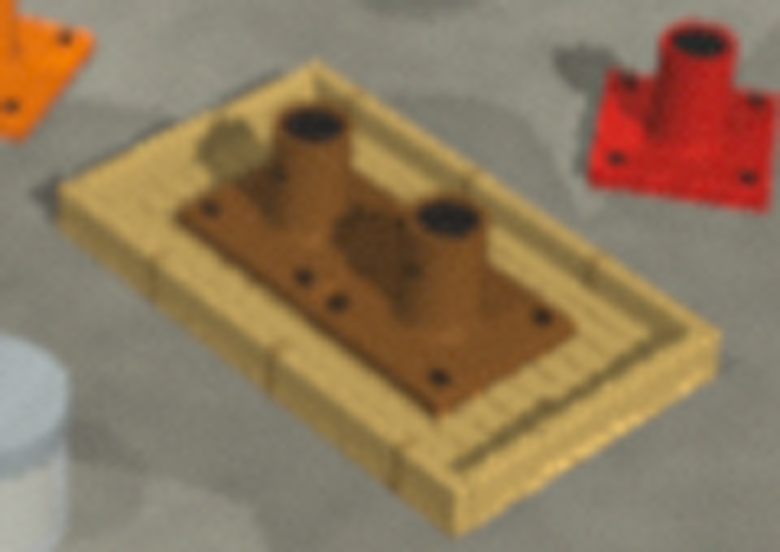

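```bash
python3 - <<'E'
from h import *
import pickle
c=pickle.load(open("top2.pkl","rb"))
a=quad(c,[(225,172),(378,181),(208,325),(364,333)],7,(155,175),.014,"L")
b=quad(c,[(435,184),(590,192),(421,336),(575,347)],7,(155,175),.014,"R")
print("top mid",(a.mean(0)+b.mean(0))/2)
s=pickle.load(open("sc2.pkl","rb"))
p=[s.at(u/6.5+250-.42,v/6.5+215-.42,.05) for u,v in((314,125),(449,217))]; print(p,(p[0]+p[1])/2)
# C's lay check in scene cam? wrist pick w8 plug
E
```

```text
L [547.8 187.9] [np.float64(-3.7), np.float64(-3.1), np.float64(-3.8), np.float64(-3.3)] [np.float64(43.7), np.float64(44.1), np.float64(44.1), np.float64(43.7)]
R [544.2 128. ] [np.float64(-3.2), np.float64(-4.3), np.float64(-3.5), np.float64(-4.3)] [np.float64(44.1), np.float64(43.4), np.float64(43.7), np.float64(44.5)]
top mid [546.00585294 157.94115688]
[array([0.54418251, 0.12716291, 0.05      ]), array([0.54746438, 0.18643562, 0.05      ])] [0.54582344 0.15679926 0.05      ]
```

Emit:
jog_arm(
  moves=[
    [[0, 0, 10], [-0.59, -1.09, 0], 55],
    [[0, 0, 15], [-0.59, -1.09, 0], 55],
    [[0, 0, 15], [-0.59, -1.09, 0], 55],
  ],
)

```text
time_s: 19.33
ee_pos: [0.472, -0.251, 0.1476]
eef_rot: [3.139, -0.093, -0.495]
force: [0.3, 0.2, 0.5]
grip_width: 0.0595
```

Emit:
jog_arm(
  moves=[
    [[4, 24, 0], [0, 0, 1.4], 55],
    [[8, 48, 0], [0, 0, 2.8], 55],
    [[12, 72, 0], [0, 0, 4.2], 55],
    [[16, 96, 0], [0, 0, 5.6], 55],
    [[20, 120, 0], [0, 0, 7.0], 55],
  ],
)

```text
time_s: 19.75
ee_pos: [0.4922, -0.1298, 0.1463]
eef_rot: [3.141, -0.091, 0.122]
force: [0.3, 0.3, 0.1]
grip_width: 0.0595
```

Emit:
jog_arm(
  moves=[
    [[4, 26, 0], [0, 0, 1.4], 55],
    [[8, 52, 0], [0, 0, 2.8], 55],
    [[12, 78, 0], [0, 0, 4.2], 55],
    [[17, 104, 0], [0, 0, 5.6], 55],
    [[22, 130, 0], [0, 0, 7.0], 55],
  ],
)

```text
time_s: 20.17
ee_pos: [0.5142, 0.0005, 0.1464]
eef_rot: [-3.141, -0.092, 0.733]
force: [1.0, -0.6, 0.3]
grip_width: 0.0599
```

```bash
python3 st.py; python3 - <<'E'
from h import *
o=ctrl.get_obs(); print(np.degrees(o["eef_rot"]))
E
```

```text
t 20.1667 p [5.142e+02 5.000e-01 1.464e+02] tool z [ 0.068  0.062 -0.996] tool y [ 0.669 -0.743 -0.001] depr 84.7 az 42.4
q [-0.107  0.241  1.743  0.078  1.097  0.698] F [ 1.  -0.6  0.3] w 0.05994632663515893
[-179.9665438    -5.28516012   41.99742861]
```

Emit:
jog_arm(
  moves=[
    [[6, 32, 0], [0, 0, 1.4], 55],
    [[12, 64, 0], [0, 0, 2.8], 55],
    [[18, 96, 0], [0, 0, 4.2], 55],
    [[25, 126, 0], [0, 0, 5.6], 55],
    [[31.7, 158.8, 0], [0, 0, 7.0], 55],
  ],
)

```text
time_s: 20.58
ee_pos: [0.5459, 0.1596, 0.1462]
eef_rot: [-3.14, -0.093, 1.344]
force: [0.8, -1.6, -0.2]
grip_width: 0.0592
```

Emit:
jog_arm(
  moves=[
    [[0, 0, 0], [0, 0, 1.4], 55],
    [[0, 0, 0], [0, 0, 1.88], 55],
    [[0, 0, 0], [0, 0, 1.88], 55],
    [[0, 0, 0], [0, 0, 1.88], 55],
  ],
)

```text
time_s: 20.92
ee_pos: [0.5457, 0.1581, 0.146]
eef_rot: [-3.141, -0.094, 1.5]
force: [-0.1, -1.6, -1.9]
grip_width: 0.0598
```

```bash
python3 st.py; python3 - <<'E'
from h import *
import pickle
o=ctrl.get_obs(); print(np.degrees(o["eef_rot"]))
c=Cam("wrist"); c.save("w22.png"); c.save("w22c.png",(190,170,190,140),4);pickle.dump(c,open("w22.pkl","wb"))
c=Cam("scene"); c.save("s22.png",(220,130,160,170),3.5);pickle.dump(c,open("s22.pkl","wb"))
E
```

```text
t 20.9167 p [545.7 158.1 146. ] tool z [ 0.006  0.094 -0.996] tool y [ 0.997 -0.071 -0.001] depr 84.6 az 86.3
q [0.174 0.378 1.563 0.099 1.18  0.208] F [-0.1 -1.6 -1.9] w 0.05976327380895148
[-179.96986157   -5.38261993   85.93748357]
```

View pics/w22.png

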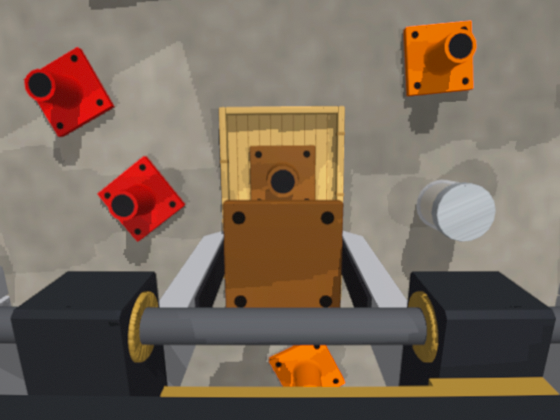

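View pics/w22c.png

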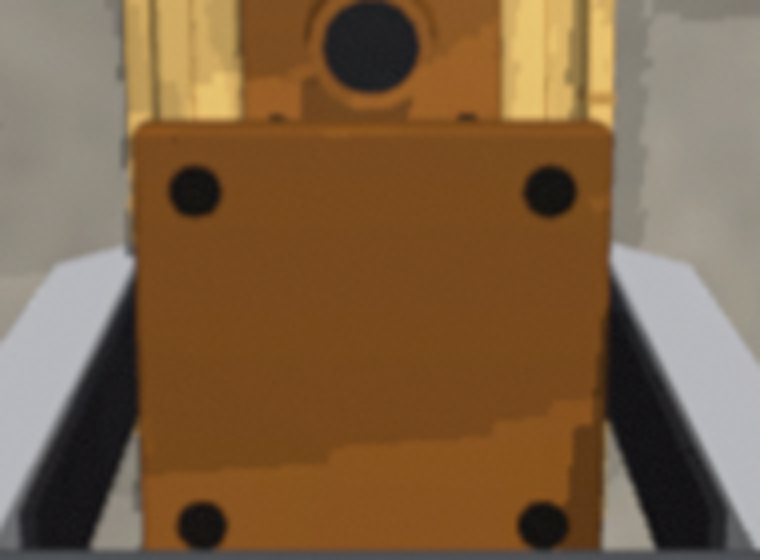

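View pics/s22.png

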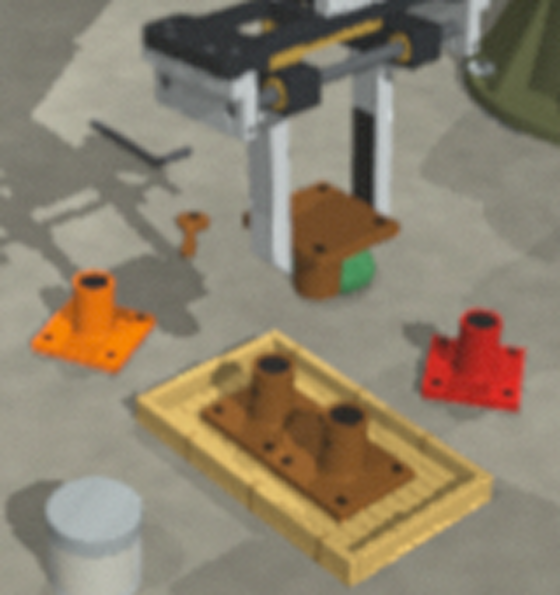

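```bash
python3 - <<'E'
from pnp import *
import pickle
c=pickle.load(open("w22.pkl","rb")); print(c.o["ee_pos"],np.degrees(c.o["eef_rot"]))
pose(c,np.array([(195,191),(550,191),(203,526),(543,526)])/4+[189.6,169.6])
p=c.at(371/4+189.6,46/4+169.6,.05)*1000; print("plug L",p)
print(c.at(258,155,.014)*1000,c.at(306,155,.014)*1000)
E
```

```text
[0.54566067 0.15809592 0.14599592] [-179.96986157   -5.38261993   85.93748357]
err [0.07603072] O [545.2 155.4 163.2] n [-0.003  0.003  1.   ] xaxis [ 0.998 -0.07   0.003] -4.02 in tool O [ -1.1  -0.2 -17.4] n [ 0.097 -0.004 -0.995]
err [2.44384927] O [545.4 157.2 163.4] n [0.047 0.584 0.81 ] xaxis [ 0.997 -0.073 -0.006] -4.19 in tool O [  0.7  -0.2 -17.4] n [ 0.659  0.005 -0.752]
plug L [546.93829376 185.86777191  50.        ]
[526.10462727 208.26636735  14.        ] [569.94826598 205.11628359  14.        ]
```

Emit:
jog_arm(
  moves=[
    [[-0.1, 0.7, -25], [0, 0, 0.08], 55],
    [[-0.1, 0.7, -50], [0, 0, 0.08], 55],
    [[-0.1, 0.7, -62], [0, 0, 0.08], 55],
    [[-0.1, 0.7, -62], [0, 0, 0.08], 55],
    [[-0.1, 0.7, -62], [0, 0, 0.08], 55],
  ],
)

```text
time_s: 21.43
ee_pos: [0.5454, 0.1586, 0.0848]
eef_rot: [3.14, -0.095, 1.508]
force: [0.3, 0.7, -0.3]
grip_width: 0.0596
```

```bash
python3 st.py; python3 - <<'E'
from h import *
import pickle
o=ctrl.get_obs(); print(np.degrees(o["eef_rot"]))
c=Cam("wrist"); c.save("w23.png",(190,120,190,190),3);pickle.dump(c,open("w23.pkl","wb"))
c=Cam("scene"); c.save("s23.png",(250,160,120,140),5);pickle.dump(c,open("s23.pkl","wb"))
E
```

```text
t 21.4333 p [545.4 158.6  84.8] tool z [ 0.007  0.094 -0.996] tool y [ 0.998 -0.063  0.001] depr 84.6 az 85.6
q [0.175 0.449 1.618 0.105 1.053 0.187] F [ 0.3  0.7 -0.3] w 0.05963171138993161
[179.92192121  -5.41549953  86.39862379]
```

View pics/w23.png

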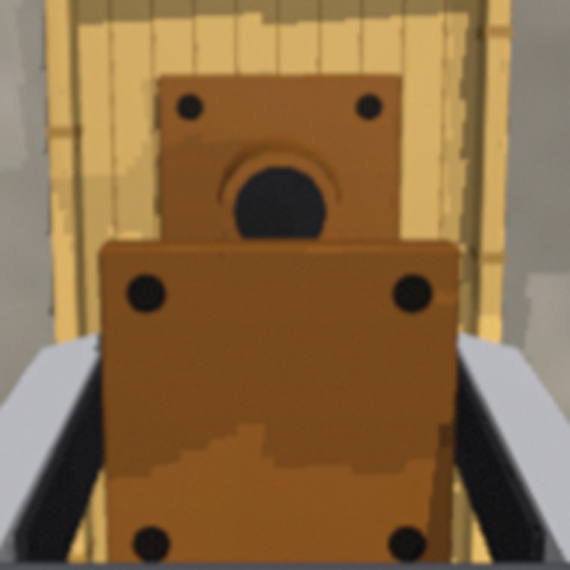

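View pics/s23.png

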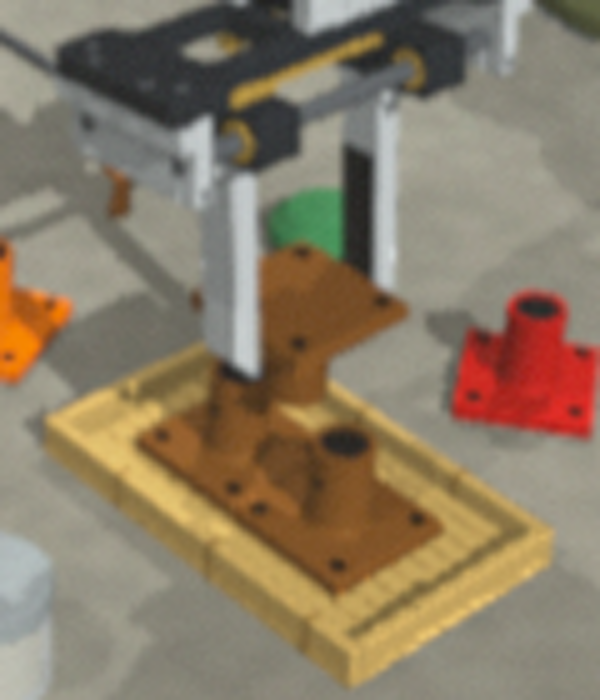

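```bash
python3 - <<'E'
from pnp import *
import pickle
c=pickle.load(open("w23.pkl","rb"))
pose(c,np.array([(146,294),(412,294),(151,545),(407,545)])/3+[189.67,119.67])
h=[c.at(u/3+189.67,v/3+119.67,.014)*1000 for u,v in((190,107),(369,107))]; print(h, (h[0]+h[1])/2, np.degrees(np.arctan2(*(h[1]-h[0])[1::-1])))
m=(h[0]+h[1])/2; print("row centre est", m-np.array([.0636,.998,0])*(52.1))
s=pickle.load(open("s23.pkl","rb"))
# scene: plate top visible holes at z~O
O=np.array([.5451,.1565,.102])
P=[O+[22.1e-3*a,22.1e-3*b,0] for a,b in((1,1),(-1,1),(1,-1),(-1,-1))]
print(((s.proj(P)-[250,160])*5).round(0))
E
```

```text
err [0.02927294] O [544.9 155.9 102.3] n [-0.001 -0.005  1.   ] xaxis [ 0.998 -0.064  0.   ] -3.66 in tool O [ -1.1  -0.3 -17.7] n [ 0.09   0.001 -0.996]
err [2.4026688] O [545.  157.7 102.4] n [0.038 0.591 0.806] xaxis [ 0.998 -0.064  0.   ] -3.66 in tool O [  0.7  -0.3 -17.6] n [ 0.665  0.001 -0.747]
[array([526.33738268, 209.04870863,  14.        ]), array([570.3804809 , 206.23221666,  14.        ])] [548.35893179 207.64046264  14.        ] -3.6589993349186196
row centre est [545.04537179 155.64466264  14.        ]
[[302. 343.]
 [380. 297.]
 [218. 292.]
 [296. 250.]]
```

Emit:
jog_arm(
  moves=[
    [[0, -0.1, -10], [0, 0, 0], 55],
    [[0, -0.1, -20], [0, 0, 0], 55],
    [[0, -0.1, -30], [0, 0, 0], 55],
    [[0, -0.1, -38], [0, 0, 0], 55],
    [[0, -0.1, -38], [0, 0, 0], 55],
  ],
)

```text
time_s: 21.95
ee_pos: [0.5442, 0.1585, 0.0442]
eef_rot: [-3.14, -0.094, 1.509]
force: [-0.2, -0.8, -1.0]
grip_width: 0.0595
```

```bash
python3 st.py; python3 - <<'E'
from h import *
c=Cam("scene"); c.save("s24.png",(250,160,120,140),5)
E
```

```text
t 21.95 p [544.2 158.5  44.2] tool z [ 0.005  0.094 -0.996] tool y [ 0.998 -0.062 -0.001] depr 84.6 az 87.1
q [0.175 0.505 1.644 0.111 0.975 0.176] F [-0.2 -0.8 -1. ] w 0.05948338274621546
```

View pics/s24.png

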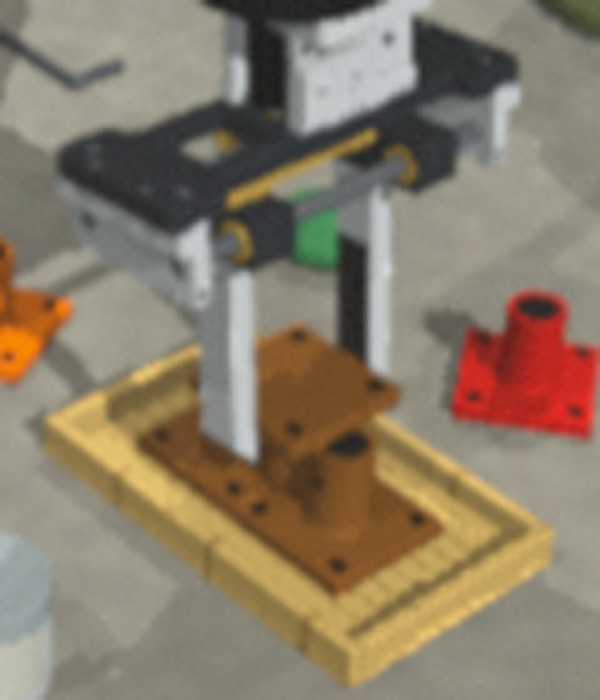

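Emit:
jog_arm(
  moves=[
    [[0, 0, 0], [0, 0, 0], 55],
    [[0, 0, -1.5], [0, 0, 0], 55],
    [[0, 0, -3], [0, 0, 0], 55],
    [[0, 0, -3], [0, 0, 0], 55],
  ],
)

```text
time_s: 22.33
ee_pos: [0.5453, 0.1587, 0.0434]
eef_rot: [3.139, -0.095, 1.509]
force: [0.1, 0.3, -1.3]
grip_width: 0.0593
```

```bash
python3 st.py
```

```text
t 22.3333 p [545.3 158.7  43.4] tool z [ 0.008  0.094 -0.996] tool y [ 0.998 -0.062  0.002] depr 84.6 az 85.1
q [0.175 0.507 1.643 0.111 0.97  0.175] F [ 0.1  0.3 -1.3] w 0.05925433988785503
```

Emit:
jog_arm(
  moves=[
    [[0, 0, -0.7], [0, 0, 0], 55],
    [[0, 0, -1.4], [0, 0, 0], 55],
    [[0, 0, -2], [0, 0, 0], 55],
    [[0, 0, -2], [0, 0, 0], 55],
  ],
)

```text
time_s: 22.67
ee_pos: [0.5452, 0.1587, 0.0413]
eef_rot: [3.14, -0.095, 1.509]
force: [0.5, -0.4, -0.8]
grip_width: 0.0599
```

Emit:
jog_arm(
  moves=[
    [[0, 0, -0.4], [0, 0, 0], 55],
    [[0, 0, -0.8], [0, 0, 0], 55],
    [[0, 0, -0.8], [0, 0, 0], 55],
  ],
)

```text
time_s: 22.92
ee_pos: [0.5453, 0.1587, 0.0408]
eef_rot: [3.139, -0.095, 1.509]
force: [-2.2, 0.3, 1.0]
grip_width: 0.0596
```

```bash
python3 st.py; python3 - <<'E'
from h import *
import pickle
c=Cam("wrist"); c.save("w25.png",(190,120,190,190),3);pickle.dump(c,open("w25.pkl","wb"))
c=Cam("scene"); c.save("s25.png",(260,190,100,90),7)
E
```

```text
t 22.9167 p [545.3 158.7  40.8] tool z [ 0.008  0.094 -0.996] tool y [ 0.998 -0.062  0.002] depr 84.6 az 85.2
q [0.175 0.511 1.645 0.111 0.965 0.174] F [-2.2  0.3  1. ] w 0.059564676915829284
```

View pics/s25.png

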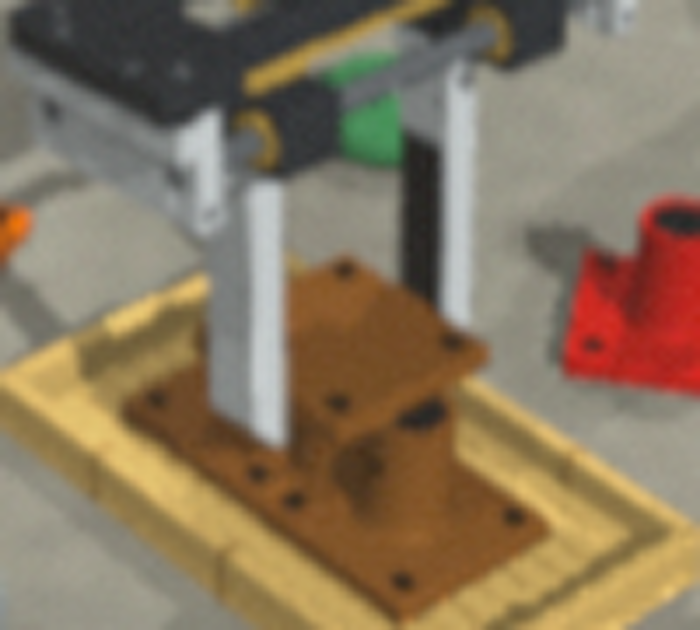

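View pics/w25.png

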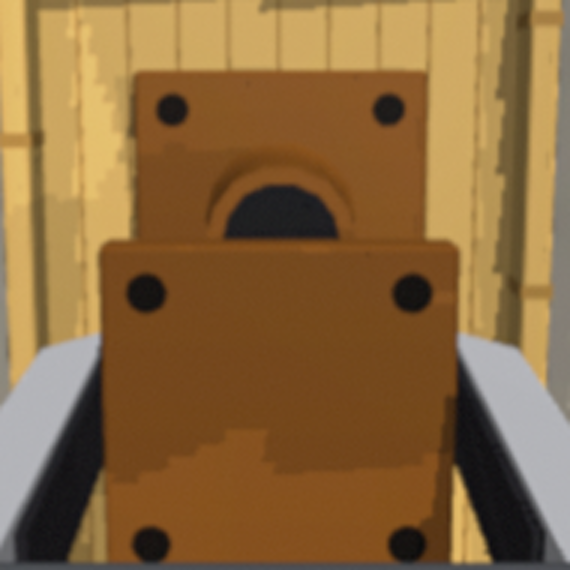

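Emit:
jog_arm(
  moves=[
    [[0, 0, -0.4], [0, 0, 0], 55],
    [[0, 0, -0.8], [0, 0, 0], 55],
    [[0, 0, -0.8], [0, 0, 0], 55],
  ],
)

```text
time_s: 23.27
ee_pos: [0.5453, 0.1587, 0.0407]
eef_rot: [3.139, -0.095, 1.509]
force: [-5.2, -0.7, 9.4]
grip_width: 0.0594
```

```bash
python3 st.py
```

```text
t 23.2667 p [545.3 158.7  40.7] tool z [ 0.008  0.094 -0.995] tool y [ 0.998 -0.062  0.002] depr 84.6 az 85.1
q [0.175 0.511 1.645 0.112 0.964 0.174] F [-5.2 -0.7  9.4] w 0.059351545472193325
```

Emit:
jog_arm(
  moves=[
    [[0, 0, 0.5], [0, 0, 0], 55],
    [[0, 0, 0.5], [0, 0, 0], 61],
    [[0, 0, 0.5], [0, 0, 0], 66],
    [[0, 0, 0.5], [0, 0, 0], 72],
    [[0, 0, 0.5], [0, 0, 0], 72],
  ],
  squeeze=5,
)

```text
time_s: 23.68
ee_pos: [0.5452, 0.1587, 0.0402]
eef_rot: [3.14, -0.095, 1.509]
force: [-0.5, -0.7, -0.1]
grip_width: 0.0716
```

```bash
python3 st.py; python3 - <<'E'
from h import *
import pickle
c=Cam("wrist"); c.save("w26.png",(190,120,190,190),3);pickle.dump(c,open("w26.pkl","wb"))
c=Cam("scene"); c.save("s26.png",(260,190,100,90),7)
E
```

```text
t 23.6833 p [545.2 158.7  40.2] tool z [ 0.008  0.094 -0.996] tool y [ 0.998 -0.062  0.002] depr 84.6 az 85.3
q [0.175 0.512 1.645 0.111 0.964 0.174] F [-0.5 -0.7 -0.1] w 0.07162833254792779
```

View pics/w26.png

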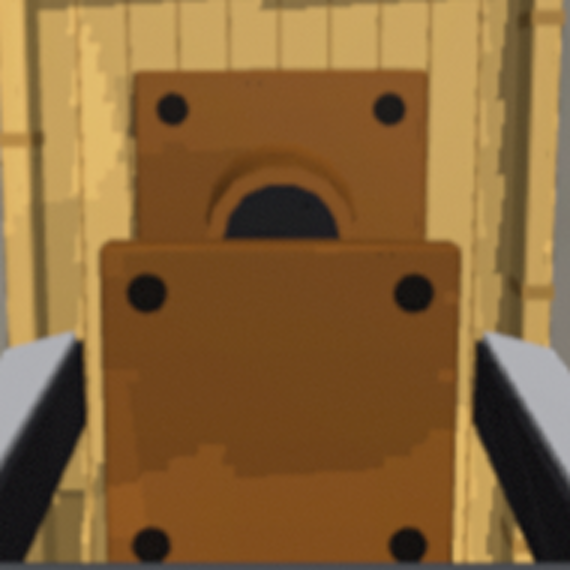

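Emit:
jog_arm(
  moves=[
    [[0, 0, 15], [0, 0, 0], 72],
    [[0, 0, 45], [0, 0, 0], 72],
    [[0, 0, 85], [0, 0, 0], 72],
    [[0, 0, 120], [0, 0, 0], 72],
    [[0, -30, 130], [0, 0, 0], 72],
  ],
)

```text
time_s: 24.2
ee_pos: [0.5467, 0.1315, 0.176]
eef_rot: [3.132, -0.097, 1.513]
force: [0.7, -0.1, -0.1]
grip_width: 0.0721
```

Emit:
jog_arm(
  moves=[
    [[-10, -35, 0], [0, 1.07, 0], 72],
    [[-10, -65, 0], [1.07, 0, 0], 72],
    [[-10, -65, 0], [1.07, 0, 0], 72],
    [[-10, -65, 0], [1.07, 0, 0], 72],
  ],
)

```text
time_s: 24.53
ee_pos: [0.535, 0.0615, 0.1703]
eef_rot: [-3.138, -0.188, 1.504]
force: [0.4, 0.1, -0.6]
grip_width: 0.072
```

```bash
python3 st.py; python3 - <<'E'
from h import *
import pickle
c=Cam("wrist"); c.save("w27.png");c.save("w27c.png",(200,60,170,190),4);pickle.dump(c,open("w27.pkl","wb"))
c=Cam("scene"); c.save("s27.png",(250,200,120,90),6.5)
E
```

```text
t 24.5333 p [535.   61.5 170.3] tool z [ 0.009  0.187 -0.982] tool y [ 0.998 -0.066 -0.003] depr 79.2 az 87.2
q [-0.048  0.298  1.62   0.2    1.23  -0.049] F [ 0.4  0.1 -0.6] w 0.07195716943082264
```

View pics/w27.png

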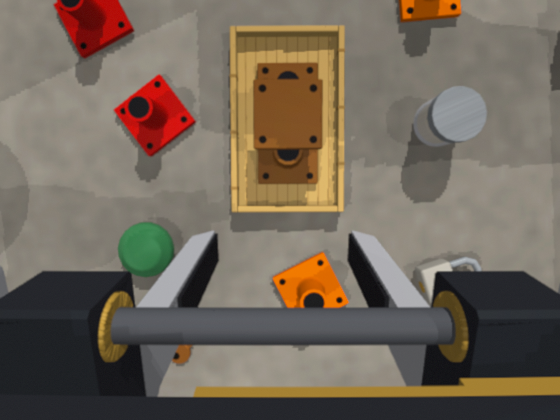

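View pics/s27.png

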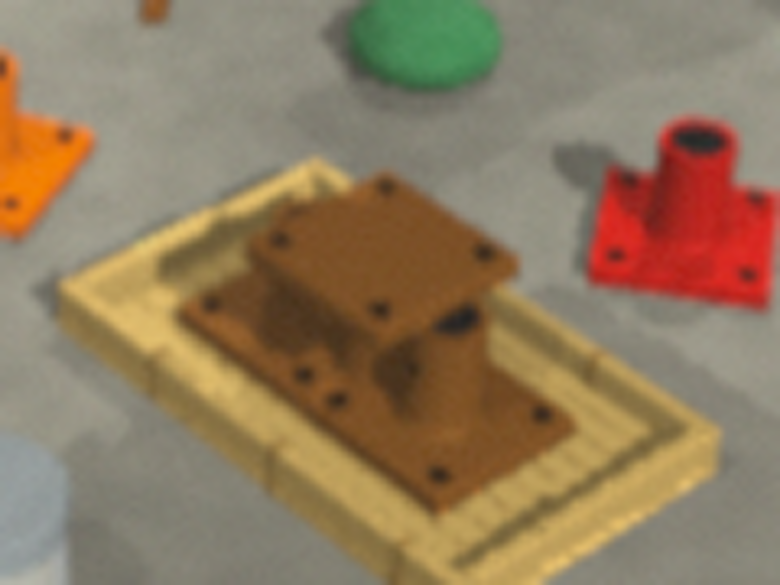

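```bash
python3 - <<'E'
from h import *
Cam("top").save("t28.png")
E
```

```text
(no output)
```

View pics/w27c.png

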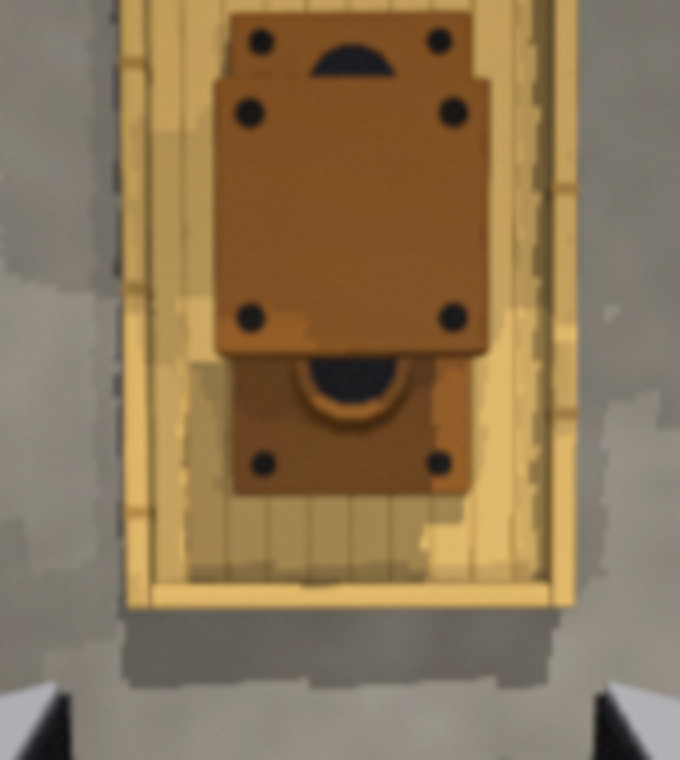

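View pics/t28.png

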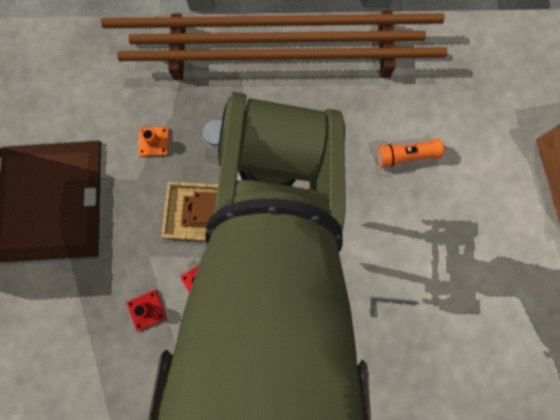

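```bash
python3 - <<'E'
from h import *
import pickle
c=pickle.load(open("w27.pkl","rb"))
quad(c,[(250,113),(453,113),(250,318),(453,318)],4,(200,60),.058,"C")
quad(c,[(262,42),(440,41),(263,464),(438,464)],4,(200,60),.014,"row outer holes")
ctrl.hand_in()
print(ctrl.get_obs()["time_s"])
E
```

```text
C [544.8 156.5] [np.float64(-3.9), np.float64(-3.9), np.float64(-4.0), np.float64(-3.6)] [np.float64(44.0), np.float64(44.2), np.float64(44.1), np.float64(44.1)]
row outer holes [545. 156.] [np.float64(-3.6), np.float64(-3.9), np.float64(-3.8), np.float64(-3.9)] [np.float64(44.1), np.float64(43.9), np.float64(104.3), np.float64(104.5)]
the job is handed in; nothing more can be done
the job is handed in; nothing more can be done
```

The three flanges are packed in the tray as asked, and I handed the job in at about 24.6 s, well inside the 61 s limit.

**How it was done**
- **Row:** I squared up one tray flange by its plate and moved it 6 mm. I then turned the other to match and slid it against the first, both collar up.
- **Turning over:** I moved the third flange to a clear patch of bench, picked it up by the collar and laid it on its side. I then gripped it by the plate edges, turned it collar down and lowered it between the two collars until I felt light contact (about 9 N). I eased off before opening the fingers.

**Final checks, from the wrist camera after release**
- **Position:** the third plate is centred at (544.8, 156.5) mm and the row at (545.0, 156.0) mm.
- **Squareness:** the third plate is at about -3.85° and the row at about -3.8°.
- **Row closed up:** the outer hole spacing is 104.4 mm, which matches the plates touching edge to edge.
- **Level:** the third plate measured level to about 0.3° just before it was set down, and it looked level afterwards.

**Where checks disagreed or were incomplete**
- The top, scene and wrist cameras put the row's centre up to about 2.3 mm apart along y. I placed the third flange by wrist-camera measurements of both parts, so that offset should not affect the fit.
- In the last pictures the torch, hex key, stone, jar and look-alikes I could see looked undisturbed. The arm hid some items from the top camera, and I did not measure any of them.

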